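# Unscrew the jar that holds the check weight

## Task

One of the two glass jars in the bench holder holds the knobbed check weight, the other a flat steel disc. Unscrew the blue cap of the jar with the check weight, lift it off and set it down gently, right way up, in the middle of the grey rest pad. Leave the other jar closed and do not push the caliper, the tape roll or the marker about.

Things in the scene. Friction and masses are not known exactly. Their poses are not given: they have to be found in the camera images.
- jar_a (a point): Centre of the mouth of jar A, at its rim, 102 mm above the worktop. Clear glass jar, 74 mm wide, fixed in a grey base plate (130 x 330 mm) that is screwed down; jar B stands 200 mm from it on the same plate. Neck 44 mm wide, 27 mm high. z up. Jar floor inside: 28 mm above the worktop.
- jar_b (a point): The same for jar B (same size and height).
- bar_a (a point): Centre, half-way up, of the steel cross-bar on the blue screw cap of jar A: bar 120 mm long (its x axis), 14 mm wide (y), 18 mm high. It lies on the cap's flat top; its ends stand out 26 mm beyond the 68 mm wide cap on both sides, with 35 mm or more of free air below them. 116 mm above the worktop when the cap is screwed on. The cap's lower edge is 42 mm below this point.
- bar_b (a point): The same for the blue screw cap of jar B.
- cap_a: Blue screw cap of jar A, 0.1 kg, origin at the centre of its lower edge. Right-hand thread: turned anticlockwise (from above) it climbs 7 mm a turn; a light push (under 3 N) near a bar end turns it. The thread lets go after 1.6 to 2.6 turns, differently from jar to jar and unseen; feel for it with a light pull. Before, it lifts at most 2 mm; then it lifts off (35 mm clears the neck). Turned on, it drops back 7 mm now and then, still loose.
- cap_b: The same for the blue screw cap of jar B.
- weight (a point): Centre (half-way up) of the check weight, pale metal cylinder with a knob on top, 25 mm wide, 32 mm tall, standing in one of the jars.
- disc (a point): Centre of a flat steel disc, 38 mm wide, 14 mm high, lying in the other jar.
- pad_top (a point): Centre of the top of the grey square rest pad with black rim, 130 x 130 mm, 4 mm thick, fixed on the worktop. z up.
- caliper: Caliper, 73 x 247 x 15 mm, lying on the worktop in front of the jars (long along its y); origin at the centre of its underside. A bystander.
- tape_roll: Roll of brown tape, 67 mm wide, 18 mm high; origin at the centre of its underside. A bystander.
- marker: Black marker pen, 132 mm long (along its y), 17 mm thick, lying on the worktop; origin at the centre of its underside. A bystander.
There are look-alikes about, which are no part of the job. What is shaped like the cap_b but brown or yellow is not meant.

How it is judged:
By the outcome, as a careful person would: the job done as asked, in the order asked, and still so for the second after the job is handed in, with the robot touching nothing.
It also fails if it takes over 72 s, if anything falls off the work surface, if the arm or the gripper's body presses on something with over 40 N, if the wrist force passes 120 N, or if a joint passes its speed limit or range.

## Robot

A 6-joint arm with a two-finger parallel gripper is mounted at the origin on a cart in front of the work surface, level with it; the furniture and walls round the work are solid. World frame = base frame: x ahead of the robot, y to its left, z up, the work surface at z = 0. Lengths are in mm, angles in rad, forces in N, time in s.
With the tool pointing down it reaches from about 350 to 875 mm from the base axis. Payload 4.2 kg.
Tool frame: the origin (TCP) lies at the very end of the fingers, on their centre line; the grasp point (between the pads) lies 19 mm behind it; z points along the fingers, y is the direction in which the jaws open and shut (so a half turn about z gives the same grasp; the last joint's range is limited). The gripper opens to 85 mm and grips with 20 to 120 N. Pads are 22 mm wide; open, the fingers measure 114 mm over their backs; the gripper's body (76 mm by 85 mm) begins 54 mm behind the grasp point. The pads swing forward as they close: fully open they stand 13 mm farther back than shut.
Start: joints at [1.497, 0.385, 0.008, 0, -1.194, -0.259], TCP at [204.149, 590.697, 231.312] pointing down, gripper open.
Joint ranges: [-3.14, 3.14], [-1.21, 2.06], [-1.07, 1.41], [-3.16, 2.05], [-2.99, -0.16], [-3.1, 3.1]. Speed limits (rad/s): [2.79, 2.79, 3.14, 3.14, 3.14, 3.14].

## Interface

Orientations are given as a unit quaternion [x, y, z, w].
In Python, from bench import arm, optics, job gives the robot as it stands.
- The arm moves only by the tool send_rows, never from a script. Its argument "steps" is a list that holds one entry, the list of rows, each a list of 5 numbers: the shift along the tool's x, y, z in cm, then the turn about the tool's z in rad, then the opening, from 0 (shut) to 1 (fully open). A call has 1 to 10 rows; each row shifts and turns the pose as measured when the row begins, along the tool's axes as they then stand; what a row does not reach is not made up. A row lasts 1/12 s, in which the tool goes at most 41.7 mm and 7.16 degrees, less where a joint would pass 70% of its speed; a pose out of reach is approached as far as the arm can. A call with a gripper value outside its range is refused whole. The fingers move at their own pace and stop on an object; the grip force is fixed at half the most. Time passes only in rows, so rows that do not move let the fingers close. It gives the time, the measured TCP pose, the force and the opening at its end, in the units of the state.
- arm.read_state(): the state, without advancing time (a new reading comes with each control period).
- optics.get_image(name): name is "scene" or "top" or "wrist"; returns (picture, depth): 480x640x3 uint8, blue, green, red; 480x640 float32, mm along the optical axis (not along the pixel's ray), 0 where there is no reading.
- optics.get_calibration(name): a dict with "K" (3x3 intrinsics, pixels), "rvec" (rotation vector, rad) and "tvec" (3), from world to camera coordinates, as OpenCV has them; the wrist camera has in their place "hand_eye" (4x4, takes a point from camera to tool coordinates, whose origin is the TCP and whose axes are the flange's). Camera axes: x right, y down, z forward; pixel columns grow to the right and rows downward; lengths in mm; the calibration is good to about 2 mm. A picture is of the moment at which its call begins: read the wrist's pose just before it. get_calibration takes no time and is no camera call.
- job.job_done(): hands the job in, once; it reports no verdict.
The state is a dict: "clock": time; "joints": joint angles; "joint_vel": joint speeds; "joint_efforts": joint torques, N m; "position": TCP position; "ee_rot": TCP orientation; "contact_force": force on the tool from outside, world axes, zero at the start; "wrist_torque": the same for the moment, N m; "gripper_width": finger opening in mm.
Only numpy, scipy, OpenCV 4.12 (cv2) and the standard library are available. Lean on these libraries where they do the work, as an engineer would, in place of code of your own. Each camera call takes 0.05 s, during which the arm holds its last target. There are 200 camera calls.

## Working session

There is one attempt and no reset: what is moved stays moved. The work goes in short steps, Python scripts to look and compute and a tool call to move; the robot and the scene stay as the last step left them, time stands still between calls to the robot, and variables do not carry over. Pictures are saved under pics/ and viewed, about 8 in all and at most 12, crops included, and the job is handed in when it is done.

Besides the shell and the picture viewer there is one more tool, called after "Emit:" as name(argument=value, ...), one argument or row to a line, values as JSON. send_rows: Moves the arm, as the interface text tells. Its arguments: {"type":"object","properties":{"steps":{"type":"array","items":{"type":"array","items":{"type":"array","items":{"type":"number"}}}}},"required":["steps"]}

```bash
mkdir -p pics; ls
cat > h.py <<'E'
import numpy as np, cv2
from scipy.spatial.transform import Rotation as R
from bench import arm, optics, job
def cam(name):
    c=optics.get_calibration(name); K=np.array(c["K"])
    if "rvec" in c:
        Rm=cv2.Rodrigues(np.array(c["rvec"],float))[0]; t=np.array(c["tvec"],float).ravel()
        return K,Rm.T,-Rm.T@t
    s=arm.read_state(); T=np.eye(4); T[:3,:3]=R.from_quat(s["ee_rot"]).as_matrix(); T[:3,3]=s["position"]
    M=T@np.array(c["hand_eye"]); return K,M[:3,:3],M[:3,3]
def ray(C,u,v,z):
    K,Rw,o=C; d=Rw@np.linalg.inv(K)@np.array([u,v,1.]); return o+d*(z-o[2])/d[2]
E
python3 - <<'E'
from h import *
for n in("scene","top"):
    p,d=optics.get_image(n); cv2.imwrite(f"pics/{n}1.png",p); np.save(n+"_d.npy",d)
    C=cam(n);print(n,C[2],C[1][:,2])
print(arm.read_state())
E
```

```text
pics
scene [ -26.15777856 -482.34433269  831.31269694] [ 0.54796464  0.48743375 -0.67981106]
top [ 392.62986422   47.71327868 1142.72968805] [ 1.62144987e-01 -4.55558796e-04 -9.86766839e-01]
{'clock': 0.1, 'joints': array([ 1.49658944e+00,  3.85498686e-01,  6.77378712e-03, -4.21664316e-04,
       -1.19401716e+00, -2.58592703e-01]), 'joint_vel': array([-4.77813076e-05, -2.61308426e-03,  3.92343080e-03,  2.29286090e-03,
       -4.76831487e-04, -6.79824204e-04]), 'joint_efforts': array([-4.26125616e-04, -3.93316627e+01,  1.88930368e+01,  4.19802815e+00,
       -2.57178595e-03,  4.91255037e-07]), 'position': array([204.00289238, 590.21998324, 230.32589485]), 'ee_rot': array([ 9.86174101e-01, -1.65709558e-01, -1.05571094e-04,  9.86775752e-04]), 'contact_force': array([0.08320003, 1.04751455, 0.20277714]), 'wrist_torque': array([-0.01940206, -0.02291121, -0.00752176]), 'gripper_width': 85.44260576036154}
```

View pics/scene1.png

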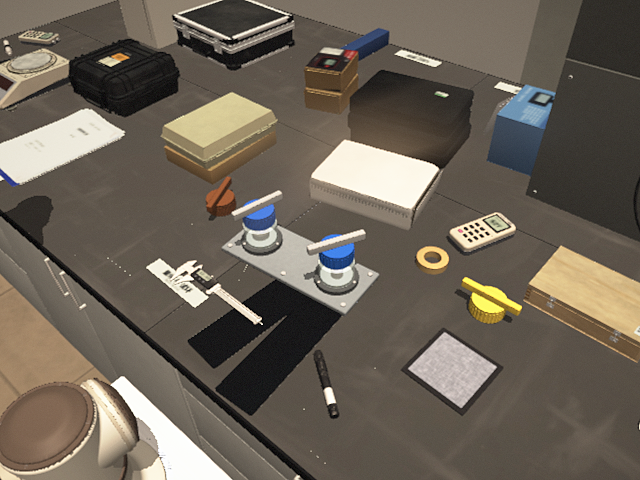

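View pics/top1.png

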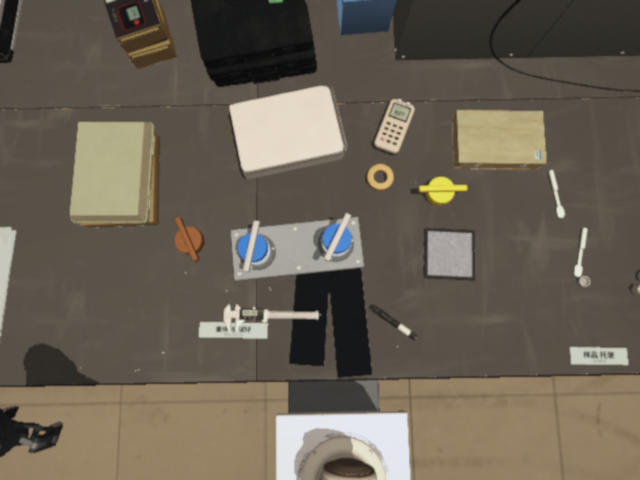

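The scene shows two blue caps in the plate (top view (253,248) and (337,240)). The look-alikes are a brown cap at top (188,240) and a yellow one at (441,190). The pad is at (450,254), tape (380,177), marker (393,322) and caliper (270,315). Next I measure bars, caps and pad, and crop the jars in the scene view.

Run:
```python
from h import *
C=cam("top"); p=cv2.imread("pics/top1.png"); d=np.load("top_d.npy")
K,Rw,o=C
v,u=np.mgrid[:480,:640]; P=(np.stack([u,v,np.ones_like(u)],-1)@np.linalg.inv(K).T*d[...,None])@Rw.T+o
hsv=cv2.cvtColor(p,cv2.COLOR_BGR2HSV)
reg=np.zeros((480,640),bool); reg[205:285,228:368]=1
m=(reg&(P[...,2]>115)&(hsv[...,1]<70)&(hsv[...,2]>120)).astype(np.uint8)
for c in cv2.findContours(m,cv2.RETR_EXTERNAL,cv2.CHAIN_APPROX_NONE)[0]:
    if cv2.contourArea(c)<100: continue
    b=cv2.boxPoints(cv2.minAreaRect(c)); w=np.array([ray(C,*q,125)[:2] for q in b]).round(1)
    e=[w[1]-w[0],w[2]-w[1]]; l=max(e,key=np.linalg.norm)
    print("bar",w.mean(0),[np.linalg.norm(x).round() for x in e],"ang",np.degrees(np.arctan2(l[1],l[0])), P[...,2][m>0].mean())
for (U,V) in((253,248),(337,240)):pass
m=((hsv[...,0]>100)&(hsv[...,0]<125)&(hsv[...,1]>150)&reg).astype(np.uint8)
for c in cv2.findContours(m,cv2.RETR_EXTERNAL,cv2.CHAIN_APPROX_NONE)[0]:
    if cv2.contourArea(c)>60:(x,y),r=cv2.minEnclosingCircle(c);print("blue",x,y,r,ray(C,x,y,107))
# pad
q=np.array([(425,230),(474,230),(475,278),(426,279)]);
sub=p[222:290,415:485]; g=cv2.cvtColor(sub,cv2.COLOR_BGR2GRAY); mm=cv2.morphologyEx((g>95).astype(np.uint8),cv2.MORPH_CLOSE,np.ones((5,5)))
c=max(cv2.findContours(mm,0,1)[0],key=cv2.contourArea);r=cv2.minAreaRect(c);b=cv2.boxPoints(r)+[415,222]
w=np.array([ray(C,*x,4) for x in b]);print("pad",w.mean(0),np.linalg.norm(w[1]-w[0]),np.linalg.norm(w[2]-w[1]),np.degrees(np.arctan2(*(w[1]-w[0])[1::-1])))
for n,(x,y) in dict(cal0=(225,315),cal1=(318,316),mk=(372,308),mk2=(415,337),tape=(380,177),yel=(441,190),brown=(188,240),whitebox=(300,165)).items(): print(n,ray(C,x,y,5).round())
print(optics.get_calibration("wrist"))
s=cv2.imread("pics/scene1.png")[175:315,205:395]; cv2.imwrite("pics/crop1.png",cv2.resize(s,None,fx=4,fy=4,interpolation=cv2.INTER_CUBIC))
```

```text
bar [547.8   203.075] [np.float64(120.0), np.float64(16.0)] ang -12.118185456837928 150.46856470480836
bar [565.     4.95] [np.float64(119.0), np.float64(14.0)] ang -26.930398157725225 150.46856470480836
blue 256.5 248.0 12.500100135803223 [544.01229746 192.76331614 107.        ]
blue 245.0 245.5 11.884963989257812 [550.46094179 219.6682211  107.        ]
blue 341.5 241.0 12.298474311828613 [556.53448941  -6.14591733 107.        ]
blue 331.5 236.0 11.884963989257812 [568.87635998  16.95854071 107.        ]
pad [ 535.32021563 -286.93851702    4.        ] 116.03071545609127 116.26042660137165 -91.1658555433071
cal0 [391. 286.   5.]
cal1 [384.  53.   5.]
mk [401. -83.   5.]
mk2 [ 328. -187.    5.]
tape [ 741. -118.    5.]
yel [ 703. -276.    5.]
brown [583. 383.   5.]
whitebox [778.  93.   5.]
{'K': array([[406.67391671,   0.        , 324.06549224],
       [  0.        , 406.67391671, 237.09308907],
       [  0.        ,   0.        ,   1.        ]]), 'hand_eye': array([[-3.77056923e-04, -9.65158902e-01, -2.61664196e-01,
         6.60215823e+01],
       [ 9.99999886e-01, -4.40426877e-04,  1.83536920e-04,
        -4.00407977e-01],
       [-2.92386237e-04, -2.61664097e-01,  9.65158958e-01,
        -1.42874503e+02],
       [ 0.00000000e+00,  0.00000000e+00,  0.00000000e+00,
         1.00000000e+00]])}
```

View pics/crop1.png

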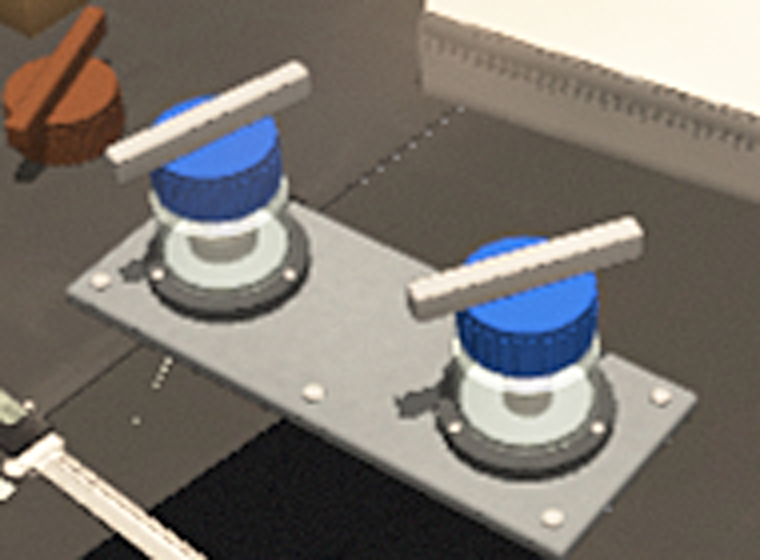

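Crop: the left jar (about (225,240)) shows a wide flat grey body, about 34 mm at cap scale. The right jar (about (530,405)) shows a narrow one, about 22 mm, so the right jar at (565, 5) looks like the weight. I'll check jar B from close by with the wrist camera on the way.

Emit:
send_rows(
  steps=[
    [[3.83,0.73,0,0,1],[3.83,0.73,0,0,1],[3.83,0.73,0,0,1],[3.83,0.73,0,0,1],[3.83,0.73,0,0,1],[3.83,0.73,0,0,1],[3.83,0.73,0,0,1],[3.83,0.73,0,0,1],[3.83,0.73,0,0,1],[3.83,0.73,0,0,1]],
  ],
)

```text
clock: 0.93
position: [548.2, 392.8, 224.1]
ee_rot: [0.987, -0.158, -0.003, 0.005]
contact_force: [-0.3, 0.4, -0.2]
gripper_width: 85.3
```

Emit:
send_rows(
  steps=[
    [[3.7,0.7,0,0,1],[3.7,0.7,0,0,1],[3.7,0.7,0.5,0,1],[3.5,0.7,2,0,1],[0.3,0,3.5,0,1],[0,0,3.5,0,1],[0,0,3.2,0,1],[0,0,0.3,0,1]],
  ],
)

```text
clock: 1.6
position: [693.9, 304.7, 85.4]
ee_rot: [0.986, -0.165, -0.003, 0.006]
contact_force: [-1.3, -0.4, -1.5]
gripper_width: 85.2
```

Run:
```python
from h import *
s=arm.read_state(); C=cam("wrist"); p,d=optics.get_image("wrist"); cv2.imwrite("pics/w1.png",p)
print(s["position"],s["ee_rot"],s["joints"])
```

```text
[693.88289402 304.70775046  85.43305459] [ 0.98630428 -0.16481762 -0.00285838  0.00555353] [ 0.62773086  0.72229435  0.22310995  0.00420683 -1.08354173  0.60992092]
```

View pics/w1.png

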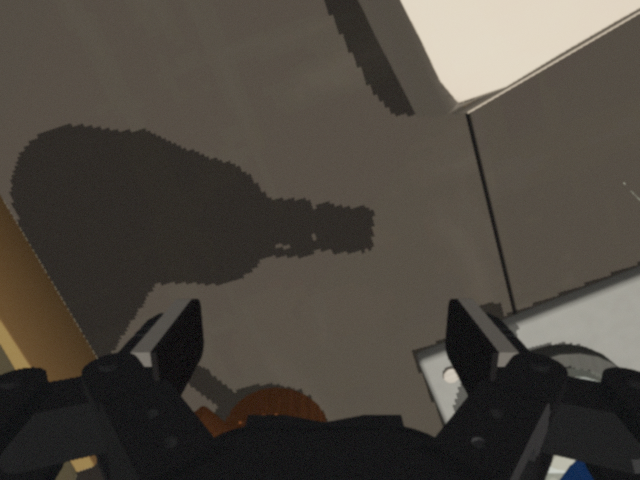

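The gripper hides jar B, and only its plate edge shows at (430,350). I'll back off along tool x and shut the fingers for the look.

Emit:
send_rows(
  steps=[
    [[-3.2,0,-0.8,0,0],[-3.0,0,-0.8,0,0],[0,0,0,0,0],[0,0,0,0,0],[0,0,0,0,0],[0,0,0,0,0]],
  ],
)

```text
clock: 2.15
position: [638.9, 328.9, 113.3]
ee_rot: [0.987, -0.163, 0.004, 0.002]
contact_force: [-0.6, -0.2, 0.2]
gripper_width: 12.0
```

Run:
```python
from h import *
s=arm.read_state(); p,d=optics.get_image("wrist"); cv2.imwrite("pics/w2.png",p)
print(s["position"],s["ee_rot"],s["gripper_width"])
```

```text
[638.94301143 328.85368956 113.31273551] [ 0.98664569 -0.16281881  0.00391597  0.00223138] 11.985859063465796
```

View pics/w2.png

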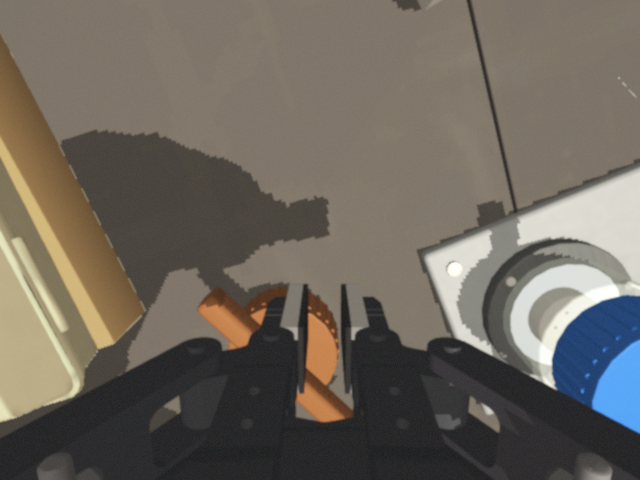

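Run:
```python
from h import *
p=cv2.imread("pics/w2.png")[220:440,440:640]; cv2.imwrite("pics/w2c.png",cv2.resize(p,None,fx=2.7,fy=2.7,interpolation=cv2.INTER_CUBIC))
K,Rw,o=cam("wrist")
for n,q in dict(centre=(548,203,28),c42=(548,203,42),d1=(567,203,35),d2=(548,222,35),w1=(560.5,203,28),w2=(548,215.5,28)).items():
    c=Rw.T@(np.array(q)-o); print(n,(K@(c/c[2]))[:2].round())
```

```text
centre [566. 317.]
c42 [580. 328.]
d1 [567. 294.]
d2 [541. 331.]
w1 [562. 299.]
w2 [546. 323.]
```

View pics/w2c.png

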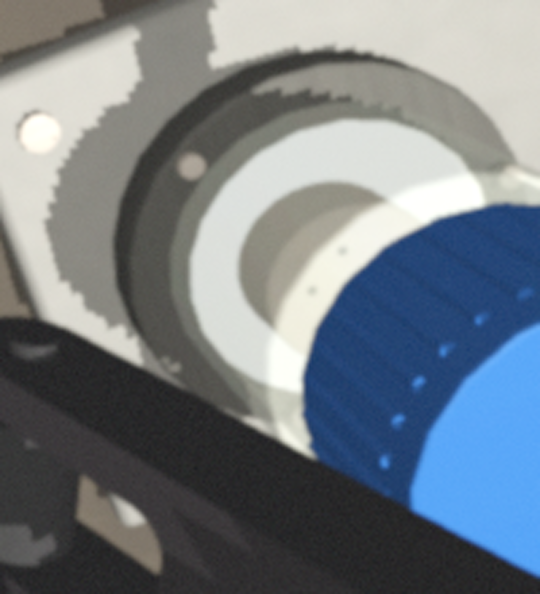

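Crop: jar B holds a low, wide disc, with a short dark wall and a flat top edge around (240,265)–(330,190). Its left edge falls where a 38 mm disc's would, so the check weight is in the right jar at about (565, 5). I go up and over it, then wind the wrist back clockwise.

Emit:
send_rows(
  steps=[
    [[0,0.5,-4.0,0,1],[0.2,1.5,-3.8,0,1],[0.4,2.2,-3.5,0,1],[0.4,4.0,-0.6,0,1],[0.4,4.0,0,0,1],[0.4,4.0,0,0,1],[0.4,4.0,0,0,1],[0.4,4.0,0,0,1],[0.4,4.0,0,0,1],[0.4,4.0,0,0,1]],
  ],
)

```text
clock: 3.03
position: [572.8, 7.0, 240.7]
ee_rot: [0.987, -0.16, 0.009, 0.002]
contact_force: [1.4, -1.3, -0.9]
gripper_width: 85.4
```

Emit:
send_rows(
  steps=[
    [[0,0,0,0.12,1],[0,0,0,0.12,1],[0,0,0,0.12,1],[0,0,0,0.12,1],[0,0,0,0.12,1],[0,0,0,0.12,1],[0,0,0,0.12,1],[0,0,0,0.12,1],[0,0,0,0.12,1],[0,0,0,0.12,1]],
  ],
)

```text
clock: 3.87
position: [574.6, -9.2, 246.3]
ee_rot: [-0.706, 0.708, -0.011, 0.006]
contact_force: [0.1, -0.5, -0.9]
gripper_width: 85.6
```

Emit:
send_rows(
  steps=[
    [[0,0,0,0.12,1],[0,0,0,0.12,1],[0,0,0,0.12,1],[0,0,0,0.12,1],[0,0,0,0.12,1],[0,0,0,0.12,1],[0,0,0,0.12,1],[0,0,0,0.12,1],[0,0,0,0.12,1],[0,0,0,0.12,1]],
  ],
)

```text
clock: 4.7
position: [579.8, -14.9, 249.9]
ee_rot: [-0.158, 0.987, -0.006, 0.015]
contact_force: [-0.1, 0.7, 0.4]
gripper_width: 85.2
```

Emit:
send_rows(
  steps=[
    [[0,0,0,0.12,1],[0,0,0,0.12,1],[0,0,0,0.12,1],[0,0,0,0.12,1],[0,0,0,0.12,1],[0,0,0,0.12,1],[0,0,0,0.12,1],[0,0,0,0,1]],
  ],
)

```text
clock: 5.37
position: [583.9, -19.5, 252.6]
ee_rot: [0.277, 0.961, 0.001, 0.018]
contact_force: [-0.2, 0.2, -0.5]
gripper_width: 85.3
```

```bash
cat >> h.py <<'E'
def st(target=None):
    s=arm.read_state(); Rt=R.from_quat(s["ee_rot"]).as_matrix(); a=np.arctan2(Rt[1,0],Rt[0,0])
    print("t",round(s["clock"],2),"pos",np.round(s["position"],1),"ang",round(a,3),"tilt",Rt[:,2].round(3),"j",np.round(s["joints"],2),"F",np.round(s["contact_force"],1),"w",round(s["gripper_width"],1))
    if target is not None: print("go(tool mm)",(Rt.T@(np.array(target)-s["position"])).round(1))
    return a
def look(name,z):
    C=cam("wrist"); p,d=optics.get_image("wrist"); cv2.imwrite(f"pics/{name}.png",p)
    hsv=cv2.cvtColor(p,cv2.COLOR_BGR2HSV)
    b=((hsv[...,0]>98)&(hsv[...,0]<125)&(hsv[...,1]>130)).astype(np.uint8)
    n,l,stt,c=cv2.connectedComponentsWithStats(b); print("blue comps",[(stt[i].tolist()) for i in range(1,n) if stt[i,4]>300])
    m=((hsv[...,1]<60)&(hsv[...,2]>150)).astype(np.uint8)
    m=cv2.morphologyEx(m,cv2.MORPH_OPEN,np.ones((5,5)))
    for c in cv2.findContours(m,0,1)[0]:
        r=cv2.minAreaRect(c)
        if cv2.contourArea(c)>1200:
            w=np.array([ray(C,*q,z) for q in cv2.boxPoints(r)])[:,:2]; e=[w[1]-w[0],w[2]-w[1]]; L=max(e,key=np.linalg.norm)
            print("white",np.round(r[0]),"world",w.mean(0).round(1),[np.linalg.norm(x).round(1) for x in e],"ang",np.arctan2(L[1],L[0]).round(3))
    return p,C
E
python3 - <<'E'
from h import *
st((565,5,230)); look("w3",125)
E
```

```text
t 5.37 pos [583.9 -19.5 252.6] ang 2.581 tilt [ 0.036 -0.007 -0.999] j [ 0.25  0.28 -0.09  0.02 -1.16 -2.39] F [-0.2  0.2 -0.5] w 85.3
go(tool mm) [29.8 10.5 21.8]
blue comps [[518, 0, 76, 49, 3095], [288, 129, 42, 92, 2535], [345, 128, 40, 90, 2428]]
white [607. 325.] world [768.2 116. ] [np.float64(109.1), np.float64(95.5)] ang 1.763
white [ 75. 287.] world [ 533.  -194.4] [np.float64(77.0), np.float64(83.3)] ang -0.067
white [514.  32.] world [547.2 141. ] [np.float64(21.3), np.float64(46.2)] ang 0.2
white [393. 123.] world [556.8  48.7] [np.float64(162.2), np.float64(98.6)] ang 1.657
```

View pics/w3.png

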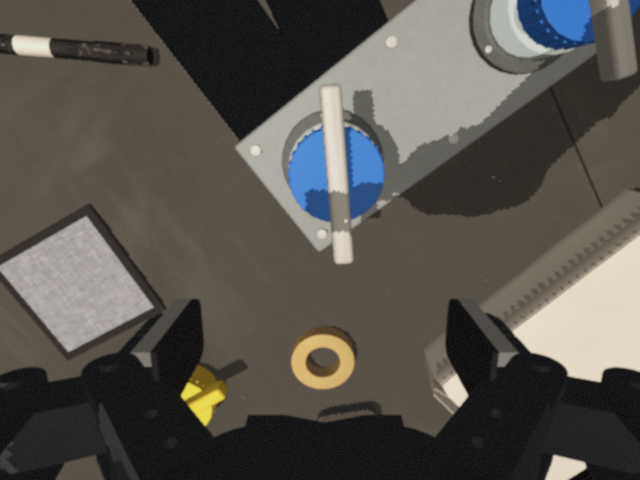

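View: bar A runs from about (331,86) to (343,263) on the blue cap at (336,172). The pad is at (82,280), marker at (80,48), tape at (323,360) and yellow look-alike at (203,395). I'll compute the shift from the bar corners, and check idle drift.

Run:
```python
from h import *
C=cam("wrist")
a=ray(C,330.5,86,125);b=ray(C,343.5,263,125);c=(a+b)/2
print(a,b,c,np.linalg.norm(a-b),np.arctan2(*(b-a)[1::-1]))
print("capc",ray(C,336,172,107),"pad",ray(C,82,280,4))
st((*c[:2],230))
```

```text
[513.73733578  31.01921379 125.        ] [618.25694972 -22.60945366 125.        ] [565.99714275   4.20488006 125.        ] 117.47503424356127 -0.4740699783821216
capc [563.44340754   5.51455382 107.        ] pad [ 534.21385383 -277.60333176    4.        ]
t 5.42 pos [583.9 -19.6 252.7] ang 2.585 tilt [ 0.036 -0.008 -0.999] j [ 0.25  0.28 -0.09  0.02 -1.16 -2.39] F [ 0.1 -0.9 -0.2] w 85.2
go(tool mm) [28.6 10.4 21.8]
```

Emit:
send_rows(
  steps=[
    [[0,0,0,0,1],[0,0,0,0,1],[0,0,0,0,1]],
  ],
)

```text
clock: 5.67
position: [584.5, -20.3, 253.0]
ee_rot: [0.272, 0.962, 0.001, 0.019]
contact_force: [-0.6, -0.2, 0.5]
gripper_width: 85.1
```

```bash
python3 -c "
from h import *
st()"
```

```text
t 5.67 pos [584.5 -20.3 253. ] ang 2.59 tilt [ 0.036 -0.008 -0.999] j [ 0.25  0.28 -0.09  0.02 -1.16 -2.38] F [-0.6 -0.2  0.5] w 85.1
```

Emit:
send_rows(
  steps=[
    [[0.8,0.3,2.1,-0.08,1],[0.8,0.3,2.2,0,1],[0.8,0.3,2.2,0,1],[0.8,0.3,2.2,0,1],[0,0,0,0,1]],
  ],
)

```text
clock: 6.08
position: [566.8, 4.9, 164.7]
ee_rot: [0.229, 0.973, 0.002, 0.022]
contact_force: [-0.6, -0.6, -0.8]
gripper_width: 85.5
```

```bash
python3 -c "
from h import *
st((565.5,4.6,111))"
```

```text
t 6.08 pos [566.8   4.9 164.7] ang 2.679 tilt [ 0.044 -0.007 -0.999] j [ 0.31  0.32 -0.27  0.02 -0.93 -2.35] F [-0.6 -0.6 -0.8] w 85.5
go(tool mm) [ 3.3 -1.5 53.6]
```

Emit:
send_rows(
  steps=[
    [[0.1,-0.05,2.0,0,1],[0.1,-0.05,1.9,0,1],[0.1,-0.05,1.3,0,1],[0.03,0,0.1,0,1]],
  ],
)

```text
clock: 6.42
position: [569.0, 4.8, 114.2]
ee_rot: [0.226, 0.974, 0.002, 0.025]
contact_force: [-0.2, -1.5, -0.3]
gripper_width: 85.9
```

```bash
python3 -c "
from h import *
st((565.5,4.6,111))"
```

```text
t 6.42 pos [569.    4.8 114.2] ang 2.686 tilt [ 0.051 -0.007 -0.999] j [ 0.3   0.38 -0.34  0.03 -0.81 -2.35] F [-0.2 -1.5 -0.3] w 85.9
go(tool mm) [ 3.3 -1.7  3. ]
```

Emit:
send_rows(
  steps=[
    [[0.3,-0.15,0.2,0,1],[0.1,0,0.1,0,0],[0,0,0,0,0],[0,0,0,0,0],[0,0,0,0,0],[0,0,0,0,0],[0,0,0,0,0],[0,0,0,0,0]],
  ],
)

```text
clock: 7.08
position: [568.8, 4.8, 117.9]
ee_rot: [0.224, 0.974, 0.003, 0.03]
contact_force: [0.8, -0.1, -1.5]
gripper_width: 11.8
```

```bash
python3 -c "
from h import *
st((565.5,4.6,111))"
```

```text
t 7.08 pos [568.8   4.8 117.9] ang 2.688 tilt [ 0.06  -0.007 -0.998] j [ 0.31  0.37 -0.34  0.03 -0.8  -2.35] F [ 0.8 -0.1 -1.5] w 11.8
go(tool mm) [ 3.2 -1.8  6.7]
```

Emit:
send_rows(
  steps=[
    [[0.1,0,0.1,0,0],[0.1,0,0.1,0,0],[0.1,0,0.1,0,0]],
  ],
)

```text
clock: 7.33
position: [568.6, 4.9, 117.6]
ee_rot: [0.224, 0.974, 0.003, 0.033]
contact_force: [0.5, -3.1, 4.5]
gripper_width: 11.9
```

```bash
python3 -c "
from h import *
st((565.5,4.6,111));look('w4',125)"
```

```text
t 7.33 pos [568.6   4.9 117.6] ang 2.689 tilt [ 0.066 -0.009 -0.998] j [ 0.31  0.37 -0.35  0.04 -0.79 -2.36] F [ 0.5 -3.1  4.5] w 11.9
go(tool mm) [ 3.1 -1.8  6.4]
blue comps [[240, 196, 64, 135, 5383], [345, 197, 60, 130, 4938]]
white [612. 386.] world [647.7  93.2] [np.float64(31.1), np.float64(21.8)] ang 1.768
white [ 20. 372.] world [ 539.3 -107.9] [np.float64(14.7), np.float64(32.1)] ang -0.669
white [611.  54.] world [527.7 120.6] [np.float64(16.0), np.float64(30.6)] ang -0.203
white [425. 195.] world [548.9  49.6] [np.float64(128.4), np.float64(94.1)] ang 1.656
```

View pics/w4.png

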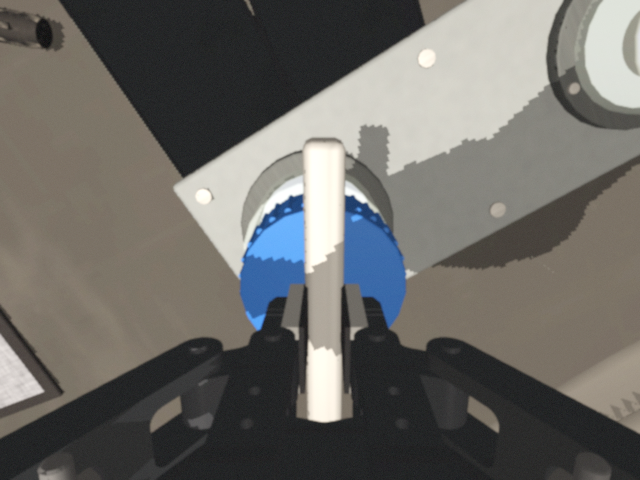

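The bar sits between the pads, from (323,140) to (323,420) in the view. Now a first bit of unscrewing, watching the force.

Emit:
send_rows(
  steps=[
    [[0,0,0,-0.12,0],[0,0,0,-0.12,0],[0,0,0,-0.12,0],[0,0,0,-0.12,0],[0,0,0,-0.12,0],[0,0,0,-0.12,0]],
  ],
)

```text
clock: 7.88
position: [569.4, 6.4, 118.3]
ee_rot: [-0.147, 0.988, -0.008, 0.034]
contact_force: [-0.4, -1.4, 3.7]
gripper_width: 11.7
```

```bash
python3 -c "
from h import *
st((565.5,4.6,111))"
```

```text
t 7.88 pos [569.4   6.4 118.3] ang -2.845 tilt [ 0.07  -0.006 -0.998] j [ 0.31  0.37 -0.35  0.04 -0.79 -1.61] F [-0.4 -1.4  3.7] w 11.7
go(tool mm) [ 4.7 -0.4  7. ]
```

Emit:
send_rows(
  steps=[
    [[0,0,0,-0.12,0],[0,0,0,-0.12,0],[0,0,0,-0.12,0],[0,0,0,-0.12,0],[0,0,0,-0.12,0],[0,0,0,-0.12,0],[0,0,0,-0.12,0],[0,0,0,-0.12,0],[0,0,0,-0.12,0],[0,0,0,-0.12,0]],
  ],
)

```text
clock: 8.72
position: [564.8, 8.2, 118.9]
ee_rot: [-0.698, 0.716, -0.022, 0.021]
contact_force: [-0.2, -2.8, 3.0]
gripper_width: 11.6
```

Emit:
send_rows(
  steps=[
    [[0,0,0,-0.12,0],[0,0,0,-0.12,0],[0,0,0,-0.12,0],[0,0,0,-0.12,0],[0,0,0,-0.12,0],[0,0,0,-0.12,0],[0,0,0,-0.12,0],[0,0,0,-0.12,0],[0,0,0,-0.12,0],[0,0,0,-0.12,0]],
  ],
)

```text
clock: 9.55
position: [561.4, 6.4, 120.4]
ee_rot: [0.984, -0.174, 0.027, -0.003]
contact_force: [-0.7, -2.4, 3.0]
gripper_width: 11.7
```

```bash
python3 -c "
from h import *
st((565.5,4.6,111))"
```

```text
t 9.55 pos [561.4   6.4 120.4] ang -0.35 tilt [ 0.054 -0.003 -0.999] j [ 0.31  0.36 -0.35  0.03 -0.81  0.89] F [-0.7 -2.4  3. ] w 11.7
go(tool mm) [4.  0.5 9.6]
```

Emit:
send_rows(
  steps=[
    [[0,0,0,-0.12,0],[0,0,0,-0.12,0],[0,0,0,-0.12,0],[0,0,0,-0.12,0],[0,0,0,-0.12,0],[0,0,0,-0.12,0],[0,0,0,-0.12,0],[0,0,0,-0.12,0],[0,0,0,-0.12,0],[0,0,0,-0.12,0]],
  ],
)

```text
clock: 10.38
position: [561.7, 2.2, 121.8]
ee_rot: [0.9, 0.435, 0.022, 0.015]
contact_force: [1.9, -2.0, 1.2]
gripper_width: 11.4
```

Emit:
send_rows(
  steps=[
    [[0,0,0,-0.12,0],[0,0,0,-0.12,0],[0,0,0,-0.12,0],[0,0,0,-0.12,0],[0,0,0,-0.12,0],[0,0,0,-0.1,0]],
  ],
)

```text
clock: 10.88
position: [563.8, 1.6, 122.3]
ee_rot: [0.685, 0.728, 0.017, 0.024]
contact_force: [-0.5, -2.0, 1.4]
gripper_width: 11.8
```

```bash
python3 -c "
from h import *
st((565.2,5.4,111))"
```

```text
t 10.88 pos [563.8   1.6 122.3] ang 1.631 tilt [ 0.058 -0.008 -0.998] j [ 0.3   0.36 -0.35  0.04 -0.81  2.87] F [-0.5 -2.   1.4] w 11.8
go(tool mm) [ 3.9  1.  11.3]
```

Emit:
send_rows(
  steps=[
    [[0,0,0,0,1],[0,0,0,0,1],[0,0,-0.6,0,1],[0,0,-1.2,0,1],[0,0,-0.8,0.06,1],[0,0,0,0.12,1],[0,0,0,0.12,1],[0,0,0,0.12,1],[0,0,0,0.12,1],[0,0,0,0.12,1]],
  ],
)

```text
clock: 11.72
position: [560.9, 4.3, 149.7]
ee_rot: [0.892, 0.45, 0.024, 0.015]
contact_force: [1.0, 0.2, -0.7]
gripper_width: 85.2
```

Emit:
send_rows(
  steps=[
    [[0,0,0,0.12,1],[0,0,0,0.12,1],[0,0,0,0.12,1],[0,0,0,0.12,1],[0,0,0,0.12,1],[0,0,0,0.12,1],[0,0,0,0.12,1],[0,0,0,0.12,1],[0,0,0,0.12,1],[0,0,0,0.12,1]],
  ],
)

```text
clock: 12.55
position: [560.3, 7.2, 152.3]
ee_rot: [0.987, -0.157, 0.028, -0.004]
contact_force: [0.4, 0.4, -0.5]
gripper_width: 85.4
```

Emit:
send_rows(
  steps=[
    [[0,0,0,0.12,1],[0,0,0,0.12,1],[0,0,0,0.12,1],[0,0,0,0.12,1],[0,0,0,0.12,1],[0,0,0,0.12,1],[0,0,0,0.12,1],[0,0,0,0.12,1],[0,0,0,0.12,1],[0,0,0,0.12,1]],
  ],
)

```text
clock: 13.38
position: [559.5, 10.0, 154.8]
ee_rot: [0.709, -0.705, 0.019, -0.022]
contact_force: [0.4, 0.5, 0.5]
gripper_width: 85.7
```

```bash
python3 -c "
from h import *
st((565.2,5.4,120))"
```

```text
t 13.38 pos [559.5  10.  154.8] ang -1.565 tilt [ 0.058  0.003 -0.998] j [ 0.32  0.32 -0.31  0.02 -0.89 -0.32] F [0.4 0.5 0.5] w 85.7
go(tool mm) [ 4.7 -3.6 35.1]
```

Emit:
send_rows(
  steps=[
    [[0.2,-0.2,1.4,-0.055,1],[0.2,-0.1,1.4,0,1],[0.1,-0.1,0.9,0,1],[0,0,0.1,0,0],[0,0,0.05,0,0],[0,0,0.05,0,0],[0,0,0,0,0],[0,0,0,0,0],[0,0,0,0,0]],
  ],
)

```text
clock: 14.13
position: [567.6, 7.0, 118.6]
ee_rot: [0.724, -0.689, 0.021, -0.024]
contact_force: [-1.6, -0.9, 3.6]
gripper_width: 12.5
```

```bash
python3 -c "
from h import *
st((565.2,5.4,120))"
```

```text
t 14.13 pos [567.6   7.  118.6] ang -1.521 tilt [ 0.064  0.006 -0.998] j [ 0.31  0.37 -0.34  0.02 -0.8  -0.27] F [-1.6 -0.9  3.6] w 12.5
go(tool mm) [ 1.5  2.4 -1.5]
```

Emit:
send_rows(
  steps=[
    [[0,0,0,-0.12,0],[0,0,0,-0.12,0],[0,0,0,-0.12,0],[0,0,0,-0.12,0],[0,0,0,-0.12,0],[0,0,0,-0.12,0],[0,0,0,-0.12,0],[0,0,0,-0.12,0],[0,0,0,-0.12,0],[0,0,0,-0.12,0]],
  ],
)

```text
clock: 14.97
position: [564.1, 6.9, 121.0]
ee_rot: [0.99, -0.136, 0.029, -0.007]
contact_force: [-0.0, -1.1, -0.9]
gripper_width: 12.3
```

Emit:
send_rows(
  steps=[
    [[0,0,0,-0.12,0],[0,0,0,-0.12,0],[0,0,0,-0.12,0],[0,0,0,-0.12,0],[0,0,0,-0.12,0],[0,0,0,-0.12,0],[0,0,0,-0.12,0],[0,0,0,-0.12,0],[0,0,0,-0.12,0],[0,0,0,-0.12,0]],
  ],
)

```text
clock: 15.8
position: [561.8, 4.5, 122.7]
ee_rot: [0.883, 0.468, 0.026, 0.011]
contact_force: [1.7, -2.0, -0.5]
gripper_width: 12.1
```

Emit:
send_rows(
  steps=[
    [[0,0,0,-0.12,0],[0,0,0,-0.12,0],[0,0,0,-0.12,0],[0,0,0,-0.12,0],[0,0,0,-0.1,0],[0,0,0,0,1],[0,0,0,0,1],[0,0,-0.6,0,1],[0,0,-1.2,0,1],[0,0,-0.8,0.06,1]],
  ],
)

```text
clock: 16.63
position: [559.3, 1.9, 149.6]
ee_rot: [0.728, 0.685, 0.021, 0.017]
contact_force: [-0.1, -0.7, 0.5]
gripper_width: 71.7
```

```bash
python3 -c "
from h import *
st((565.2,5.4,124))"
```

```text
t 16.63 pos [559.3   1.9 149.6] ang 1.509 tilt [ 0.054  0.004 -0.999] j [ 0.3   0.32 -0.32  0.02 -0.88  2.77] F [-0.1 -0.7  0.5] w 71.7
go(tool mm) [ 3.7  4.3 25.9]
```

Emit:
send_rows(
  steps=[
    [[0,0,0,0.12,1],[0,0,0,0.12,1],[0,0,0,0.12,1],[0,0,0,0.12,1],[0,0,0,0.12,1],[0,0,0,0.12,1],[0,0,0,0.12,1],[0,0,0,0.12,1],[0,0,0,0.12,1],[0,0,0,0.12,1]],
  ],
)

```text
clock: 17.47
position: [562.4, 4.6, 161.8]
ee_rot: [0.991, 0.128, 0.035, 0.001]
contact_force: [1.2, 0.1, -0.0]
gripper_width: 85.1
```

Emit:
send_rows(
  steps=[
    [[0,0,0,0.12,1],[0,0,0,0.12,1],[0,0,0,0.12,1],[0,0,0,0.12,1],[0,0,0,0.12,1],[0,0,0,0.12,1],[0,0,0,0.12,1],[0,0,0,0.12,1],[0,0,0,0.12,1],[0,0,0,0.12,1]],
  ],
)

```text
clock: 18.3
position: [563.8, 7.0, 171.2]
ee_rot: [0.878, -0.476, 0.033, -0.024]
contact_force: [-0.1, -0.6, -0.6]
gripper_width: 85.0
```

Emit:
send_rows(
  steps=[
    [[0,0,0,0.12,1],[0,0,0,0.12,1],[0,0,0,0.12,1],[0,0,0,0.12,1],[0,0,0,0.06,1]],
  ],
)

```text
clock: 18.72
position: [564.4, 8.1, 175.9]
ee_rot: [0.71, -0.703, 0.026, -0.035]
contact_force: [0.6, -0.6, -0.5]
gripper_width: 85.0
```

```bash
python3 -c "
from h import *
st((565.2,5.4,123))
p,C=look('w5',130); K,Rw,o=C
v,u=np.mgrid[:480,:640]
hsv=cv2.cvtColor(p,cv2.COLOR_BGR2HSV);b=(hsv[...,0]>98)&(hsv[...,0]<125)&(hsv[...,1]>130)
print([ (r,[int(x) for x in np.flatnonzero(b[r,180:460])[[0,-1]]+180], [(int(a)+180,int(c)+180) for a,c in zip(*(lambda f:(f[:-1][np.diff(f)>15],f[1:][np.diff(f)>15]))(np.flatnonzero(b[r,180:460])))]) for r in range(140,320,20) if b[r,180:460].sum()>20])"
```

```text
t 18.72 pos [564.4   8.1 175.9] ang -1.56 tilt [ 0.085  0.013 -0.996] j [ 0.31  0.29 -0.29  0.02 -0.9  -0.31] F [ 0.6 -0.6 -0.5] w 85.0
go(tool mm) [ 3.3  3.7 52.7]
blue comps [[346, 179, 54, 127, 4877], [272, 182, 46, 122, 4046]]
white [561. 316.] world [453.4  30.7] [np.float64(45.8), np.float64(11.7)] ang -1.586
white [ 37. 280.] world [722.1  27.4] [np.float64(38.9), np.float64(116.9)] ang 1.405
white [339. 273.] world [561.6  21.9] [np.float64(77.5), np.float64(164.9)] ang 1.658
[(200, [289, 382], [(316, 349)]), (220, [278, 394], [(316, 349)]), (240, [272, 398], [(316, 348)]), (260, [274, 396], [(316, 347)]), (280, [283, 387], [(316, 347)]), (300, [308, 364], [(316, 347)])]
```

Emit:
send_rows(
  steps=[
    [[0.1,0.1,1.5,-0.01,1],[0.1,0.1,1.6,0,1],[0.1,0.1,1.5,0,1],[0.1,0.1,0.8,0,1],[0,0,0.1,0,0],[0,0,0.1,0,0],[0,0,0.1,0,0],[0,0,0.05,0,0],[0,0,0,0,0],[0,0,0,0,0]],
  ],
)

```text
clock: 19.6
position: [569.0, 6.4, 124.4]
ee_rot: [0.715, -0.698, 0.03, -0.04]
contact_force: [-3.0, -0.6, 1.7]
gripper_width: 12.8
```

```bash
python3 -c "
from h import *
st((565.2,5.4,123))"
```

```text
t 19.6 pos [569.    6.4 124.4] ang -1.546 tilt [ 0.098  0.015 -0.995] j [ 0.3   0.35 -0.36  0.02 -0.77 -0.29] F [-3.  -0.6  1.7] w 12.8
go(tool mm) [0.9 3.9 1. ]
```

Emit:
send_rows(
  steps=[
    [[0,0,0,-0.12,0],[0,0,0,-0.12,0],[0,0,0,-0.12,0],[0,0,0,-0.12,0],[0,0,0,-0.12,0],[0,0,0,-0.12,0],[0,0,0,-0.12,0],[0,0,0,-0.12,0],[0,0,0,-0.12,0],[0,0,0,-0.12,0]],
  ],
)

```text
clock: 20.43
position: [563.3, 8.4, 126.6]
ee_rot: [0.988, -0.15, 0.043, -0.017]
contact_force: [0.4, -3.5, 0.4]
gripper_width: 12.1
```

Emit:
send_rows(
  steps=[
    [[0,0,0,-0.12,0],[0,0,0,-0.12,0],[0,0,0,-0.12,0],[0,0,0,-0.12,0],[0,0,0,-0.12,0],[0,0,0,-0.12,0],[0,0,0,-0.12,0],[0,0,0,-0.12,0],[0,0,0,-0.12,0],[0,0,0,-0.12,0]],
  ],
)

```text
clock: 21.27
position: [560.4, 3.5, 127.9]
ee_rot: [0.892, 0.45, 0.041, 0.01]
contact_force: [4.4, -7.0, -1.8]
gripper_width: 12.2
```

Emit:
send_rows(
  steps=[
    [[0,0,0,-0.12,0],[0,0,0,-0.12,0],[0,0,0,-0.12,0],[0,0,0,-0.12,0],[0,0,0,-0.1,0],[0,0,0,0,0]],
  ],
)

```text
clock: 21.77
position: [563.5, 2.3, 129.2]
ee_rot: [0.719, 0.694, 0.04, 0.024]
contact_force: [-0.5, 1.2, -0.6]
gripper_width: 11.9
```

```bash
python3 -c "
from h import *
st((565.2,5.4,123))"
```

```text
t 21.77 pos [563.5   2.3 129.2] ang 1.537 tilt [ 0.09   0.021 -0.996] j [ 0.29  0.34 -0.35  0.01 -0.79  2.81] F [-0.5  1.2 -0.6] w 11.9
go(tool mm) [3.  1.1 6.4]
```

Emit:
send_rows(
  steps=[
    [[0,0,-0.2,0,0],[0,0,-0.2,0,0],[0,0,-0.2,0,0]],
  ],
)

```text
clock: 22.02
position: [561.0, 2.8, 129.4]
ee_rot: [0.722, 0.691, 0.038, 0.021]
contact_force: [9.8, 0.2, -17.1]
gripper_width: 11.8
```

```bash
python3 -c "
from h import *
st((565.2,5.4,123))"
```

```text
t 22.02 pos [561.    2.8 129.4] ang 1.528 tilt [ 0.084  0.022 -0.996] j [ 0.3   0.34 -0.35  0.   -0.79  2.8 ] F [  9.8   0.2 -17.1] w 11.8
go(tool mm) [2.6 3.5 6.8]
```

Still threaded at about 1.8 turns: a 17 N pull gives no lift. One more cycle.

Emit:
send_rows(
  steps=[
    [[0,0,0.1,0,1],[0,0,0,0,1],[0,0,-0.6,0,1],[0,0,-1.2,0,1],[0,0,-0.6,0.06,1],[0,0,0.1,0.12,1],[0,0,0.03,0.12,1],[0,0,0.03,0.12,1],[0,0,0.03,0.12,1],[0,0,0.03,0.12,1]],
  ],
)

```text
clock: 22.85
position: [563.4, 1.2, 164.4]
ee_rot: [0.912, 0.406, 0.05, 0.011]
contact_force: [-0.0, 0.5, -0.6]
gripper_width: 85.4
```

Emit:
send_rows(
  steps=[
    [[0,0,0.03,0.12,1],[0,0,0.03,0.12,1],[0,0,0.03,0.12,1],[0,0,0.03,0.12,1],[0,0,0.03,0.12,1],[0,0,0.03,0.12,1],[0,0,0.03,0.12,1],[0,0,0.03,0.12,1],[0,0,0.03,0.12,1],[0,0,0.03,0.12,1]],
  ],
)

```text
clock: 23.68
position: [568.1, 0.1, 180.5]
ee_rot: [0.977, -0.204, 0.059, -0.023]
contact_force: [-0.0, 0.6, 0.4]
gripper_width: 85.1
```

Emit:
send_rows(
  steps=[
    [[0,0,0.03,0.12,1],[0,0,0.03,0.12,1],[0,0,0.03,0.12,1],[0,0,0.03,0.12,1],[0,0,0.03,0.12,1],[0,0,0.03,0.12,1],[0,0,0.03,0.12,1],[0,0,0.03,0.12,1],[0,0,0.03,0.12,1],[0,0,0.03,0.12,1]],
  ],
)

```text
clock: 24.52
position: [571.9, -1.2, 196.7]
ee_rot: [-0.672, 0.737, -0.042, 0.063]
contact_force: [0.2, 0.4, -0.8]
gripper_width: 85.3
```

```bash
python3 -c "
from h import *
st((565.2,5.4,127))
p,C=look('w6',133)
hsv=cv2.cvtColor(p,cv2.COLOR_BGR2HSV);b=(hsv[...,0]>98)&(hsv[...,0]<125)&(hsv[...,1]>130)
print([ (r, [(int(a)+180,int(c)+180) for a,c in zip(*(lambda f:(f[:-1][np.diff(f)>15],f[1:][np.diff(f)>15]))(np.flatnonzero(b[r,180:460])))]) for r in range(140,320,20) if b[r,180:460].sum()>20])"
```

```text
t 24.52 pos [571.9  -1.2 196.7] ang -1.659 tilt [ 0.149  0.022 -0.989] j [ 0.29  0.25 -0.3   0.03 -0.87 -0.4 ] F [ 0.2  0.4 -0.8] w 85.3
go(tool mm) [-3.5 17.5 68.1]
blue comps [[370, 184, 50, 119, 4366], [301, 188, 43, 114, 3423]]
white [404. 410.] world [543.4  99. ] [np.float64(20.2), np.float64(41.8)] ang 2.78
white [590. 316.] world [448.4  40.5] [np.float64(70.5), np.float64(11.3)] ang -1.585
white [ 61. 296.] world [750.8  24.6] [np.float64(78.6), np.float64(113.9)] ang 1.318
white [382. 274.] world [552.5  21.4] [np.float64(78.6), np.float64(162.9)] ang 1.73
white [20. 52.] world [ 729.8 -115.7] [np.float64(22.3), np.float64(45.1)] ang 1.249
[(200, [(340, 371)]), (220, [(341, 371)]), (240, [(342, 371)]), (260, [(342, 371)]), (280, [(343, 371)])]
```

Tilt has drifted to about 8.6°, and no row can command tilt. I'll test which motion brings it back, in free air above the jar.

Emit:
send_rows(
  steps=[
    [[0,0,0,0,1],[0,0,0,0,1],[0,0,0,0,1],[0,0,0,0,1]],
  ],
)

```text
clock: 24.9
position: [572.7, -1.5, 201.0]
ee_rot: [-0.674, 0.735, -0.044, 0.065]
contact_force: [-0.9, -1.1, 0.4]
gripper_width: 85.4
```

```bash
python3 -c "
from h import *
st()"
```

```text
t 24.9 pos [572.7  -1.5 201. ] ang -1.655 tilt [ 0.155  0.023 -0.988] j [ 0.29  0.25 -0.3   0.03 -0.87 -0.4 ] F [-0.9 -1.1  0.4] w 85.4
```

Emit:
send_rows(
  steps=[
    [[0,-4,0,0,1],[0,-4,0,0,1],[0,-4,0,0,1]],
  ],
)

```text
clock: 25.15
position: [681.7, -13.1, 215.6]
ee_rot: [-0.676, 0.733, -0.04, 0.059]
contact_force: [0.4, 0.3, -0.2]
gripper_width: 85.4
```

```bash
python3 -c "
from h import *
st()"
```

```text
t 25.15 pos [681.7 -13.1 215.6] ang -1.65 tilt [ 0.14   0.022 -0.99 ] j [ 0.22  0.42  0.02  0.01 -1.02 -0.31] F [ 0.4  0.3 -0.2] w 85.4
```

Emit:
send_rows(
  steps=[
    [[0,4,0,0,1],[0,4,0,0,1],[0,4,0,0,1]],
  ],
)

```text
clock: 25.4
position: [591.4, -0.2, 185.2]
ee_rot: [-0.676, 0.733, -0.042, 0.058]
contact_force: [-0.3, -0.3, -0.5]
gripper_width: 85.6
```

```bash
python3 -c "
from h import *
st()"
```

```text
t 25.4 pos [ 5.914e+02 -2.000e-01  1.852e+02] ang -1.649 tilt [ 0.142  0.016 -0.99 ] j [ 0.29  0.3  -0.26  0.03 -0.87 -0.39] F [-0.3 -0.3 -0.5] w 85.6
```

Outward strokes take tilt off and inward ones barely add it. Repeating them at a safe height.

Emit:
send_rows(
  steps=[
    [[0,-4,0,0,1],[0,-4,0,0,1],[0,-4,0,0,1],[0,4,-0.5,0,1],[0,4,-0.5,0,1],[0,4,-0.5,0,1]],
  ],
)

```text
clock: 25.9
position: [549.0, -12.4, 148.8]
ee_rot: [-0.681, 0.732, -0.01, 0.0]
contact_force: [-0.2, 0.6, 1.3]
gripper_width: 85.4
```

```bash
python3 -c "
from h import *
st()"
```

```text
t 25.9 pos [549.  -12.4 148.8] ang -1.644 tilt [ 0.014 -0.014 -1.   ] j [ 0.28  0.33 -0.32  0.02 -0.92 -0.37] F [-0.2  0.6  1.3] w 85.4
```

Emit:
send_rows(
  steps=[
    [[0,-4,0,0,1],[0,4,0,0,1],[0,-4,0,0,1],[0,4,0,0,1],[0,-4,0,0,1],[0,4,0,0,1]],
  ],
)

```text
clock: 26.4
position: [547.7, -26.5, 92.7]
ee_rot: [-0.681, 0.726, 0.037, -0.085]
contact_force: [0.3, -0.7, -6.3]
gripper_width: 85.1
```

```bash
python3 -c "
from h import *
st()"
```

```text
t 26.4 pos [547.7 -26.5  92.7] ang -1.628 tilt [-0.174 -0.063 -0.983] j [ 0.26  0.48 -0.25  0.02 -1.03 -0.33] F [ 0.3 -0.7 -6.3] w 85.1
```

Overshot: it's now tilted the other way and low beside the cap, with a 6 N touch. Going straight up gently.

Emit:
send_rows(
  steps=[
    [[0,0.1,-1,0,1],[0,0,-1.5,0,1],[0,0,-2,0,1],[0,0,-2,0,1],[0,0,-2,0,1]],
  ],
)

```text
clock: 26.82
position: [556.8, -23.2, 158.7]
ee_rot: [-0.682, 0.723, 0.047, -0.104]
contact_force: [0.2, -0.1, -0.0]
gripper_width: 85.5
```

```bash
python3 -c "
from h import *
st();p,C=look('w7',133); cv2.imwrite('pics/top2.png',optics.get_image('top')[0][200:290,225:375].repeat(4,0).repeat(4,1))"
```

```text
t 26.82 pos [556.8 -23.2 158.7] ang -1.62 tilt [-0.214 -0.074 -0.974] j [ 0.26  0.44 -0.12  0.02 -1.24 -0.32] F [ 0.2 -0.1 -0. ] w 85.5
blue comps [[220, 256, 70, 140, 6579], [307, 270, 51, 125, 3636]]
white [241. 408.] world [593.1  29.2] [np.float64(26.8), np.float64(18.6)] ang -2.989
white [250. 253.] world [581.9 -41. ] [np.float64(44.4), np.float64(21.9)] ang -2.614
white [271. 307.] world [573.7 -12.5] [np.float64(75.1), np.float64(117.1)] ang 1.666
```

View pics/w7.png

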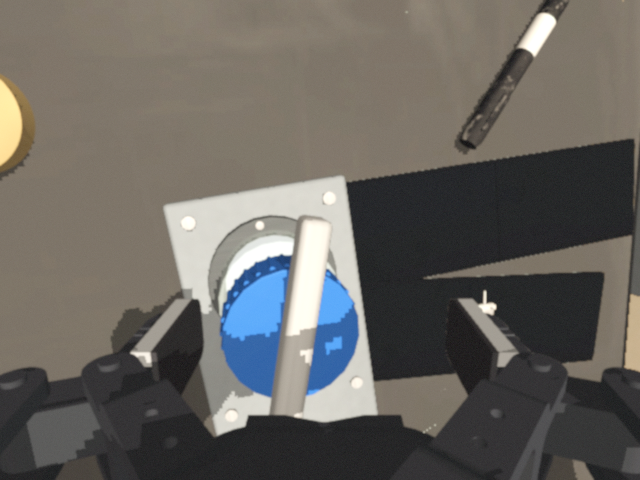

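View: bar from (315,220) to (290,410) on the blue cap at (290,330), still seated. Testing idle drift at this tilt.

Emit:
send_rows(
  steps=[
    [[0,0,0,0,1],[0,0,0,0,1],[0,0,0,0,1],[0,0,0,0,1]],
  ],
)

```text
clock: 27.25
position: [558.3, -22.8, 160.0]
ee_rot: [-0.683, 0.722, 0.045, -0.101]
contact_force: [-0.8, -0.3, -0.3]
gripper_width: 85.4
```

```bash
python3 -c "
from h import *
st()"
```

```text
t 27.25 pos [558.3 -22.8 160. ] ang -1.619 tilt [-0.208 -0.073 -0.975] j [ 0.26  0.44 -0.12  0.02 -1.23 -0.32] F [-0.8 -0.3 -0.3] w 85.4
```

Emit:
send_rows(
  steps=[
    [[0,4,0,0,1],[0,0,0,0,1],[0,0,0,0,1]],
  ],
)

```text
clock: 27.5
position: [513.9, -21.2, 162.1]
ee_rot: [-0.682, 0.722, 0.049, -0.108]
contact_force: [0.6, -0.3, 0.0]
gripper_width: 85.1
```

```bash
python3 -c "
from h import *
st()"
```

```text
t 27.5 pos [513.9 -21.2 162.1] ang -1.618 tilt [-0.222 -0.076 -0.972] j [ 0.28  0.38 -0.22  0.01 -1.21 -0.34] F [ 0.6 -0.3  0. ] w 85.1
```

Emit:
send_rows(
  steps=[
    [[0,-4,0,0,1],[0,0,0,0,1],[0,0,0,0,1]],
  ],
)

```text
clock: 27.75
position: [549.4, -24.5, 148.1]
ee_rot: [-0.682, 0.721, 0.053, -0.113]
contact_force: [-1.7, 0.5, 1.7]
gripper_width: 85.3
```

```bash
python3 -c "
from h import *
st()"
```

```text
t 27.75 pos [549.4 -24.5 148.1] ang -1.616 tilt [-0.236 -0.078 -0.969] j [ 0.26  0.45 -0.14  0.02 -1.23 -0.32] F [-1.7  0.5  1.7] w 85.3
```

Emit:
send_rows(
  steps=[
    [[0,0,0,0,1],[0,0,0,0,1],[0,0,0,0,1],[0,0,0,0,1],[0,0,0,0,1],[0,0,0,0,1],[0,0,0,0,1],[0,0,0,0,1],[0,0,0,0,1],[0,0,0,0,1]],
  ],
)

```text
clock: 28.58
position: [549.5, -24.3, 151.1]
ee_rot: [-0.682, 0.721, 0.051, -0.111]
contact_force: [-0.4, -0.2, -0.1]
gripper_width: 85.2
```

Emit:
send_rows(
  steps=[
    [[0,0,-0.3,0,1],[0,0,-0.3,0,1],[0,0,-0.3,0,1],[0,0,-0.3,0,1],[0,0,-0.3,0,1],[0,0,-0.3,0,1],[0,0,-0.3,0,1],[0,0,-0.3,0,1],[0,0,-0.3,0,1],[0,0,-0.3,0,1]],
  ],
)

```text
clock: 29.42
position: [557.1, -21.8, 183.1]
ee_rot: [-0.682, 0.721, 0.051, -0.111]
contact_force: [-0.1, 0.7, 0.3]
gripper_width: 85.7
```

Emit:
send_rows(
  steps=[
    [[0,0,0.3,0,1],[0,0,0.3,0,1],[0,0,0.3,0,1],[0,0,0.3,0,1],[0,0,0.3,0,1],[0,0,0.3,0,1],[0,0,0.3,0,1],[0,0,0.3,0,1],[0,0,0.3,0,1],[0,0,0.3,0,1]],
  ],
)

```text
clock: 30.25
position: [549.3, -24.3, 151.0]
ee_rot: [-0.682, 0.721, 0.052, -0.111]
contact_force: [0.4, 0.7, 0.1]
gripper_width: 85.5
```

```bash
python3 -c "
from h import *
st()"
```

```text
t 30.25 pos [549.3 -24.3 151. ] ang -1.616 tilt [-0.231 -0.077 -0.97 ] j [ 0.26  0.45 -0.14  0.02 -1.23 -0.32] F [0.4 0.7 0.1] w 85.5
```

Emit:
send_rows(
  steps=[
    [[0,0,0,0,0],[0,0,0,0,0],[0,0,0,0,0],[0,0,0,0,0],[0,0,0,0,0]],
  ],
)

```text
clock: 30.67
position: [549.0, -24.4, 150.3]
ee_rot: [-0.682, 0.721, 0.052, -0.111]
contact_force: [0.3, 0.3, 0.1]
gripper_width: 25.4
```

Emit:
send_rows(
  steps=[
    [[0,0,0,0,1],[0,0,0,0,1],[0,0,0,0,1],[0,0,0,0,1],[0,0,0,0,1]],
  ],
)

```text
clock: 31.08
position: [549.4, -24.4, 150.9]
ee_rot: [-0.682, 0.721, 0.052, -0.111]
contact_force: [-0.4, 0.0, -0.5]
gripper_width: 83.8
```

Emit:
send_rows(
  steps=[
    [[0,0,-2,0,1],[0,0,-2,0,1],[0,0,-2,0,1],[0,0,0,0,1],[0,0,0,0,1]],
  ],
)

```text
clock: 31.5
position: [562.7, -19.8, 210.1]
ee_rot: [-0.682, 0.721, 0.053, -0.112]
contact_force: [0.1, -0.7, -0.7]
gripper_width: 85.1
```

```bash
python3 -c "
from h import *
st()"
```

```text
t 31.5 pos [562.7 -19.8 210.1] ang -1.616 tilt [-0.234 -0.077 -0.969] j [ 0.26  0.42 -0.02  0.01 -1.38 -0.32] F [ 0.1 -0.7 -0.7] w 85.1
```

Emit:
send_rows(
  steps=[
    [[0,0,0,0.12,1],[0,0,0,0.12,1],[0,0,0,0.12,1],[0,0,0,0.12,1],[0,0,0,0.12,1]],
  ],
)

```text
clock: 31.92
position: [560.8, -19.9, 207.4]
ee_rot: [-0.428, 0.895, 0.017, -0.125]
contact_force: [-0.2, -0.1, -0.3]
gripper_width: 85.2
```

```bash
python3 -c "
from h import *
st()"
```

```text
t 31.92 pos [560.8 -19.9 207.4] ang -2.235 tilt [-0.237 -0.077 -0.968] j [ 0.26  0.42 -0.03  0.01 -1.37 -0.94] F [-0.2 -0.1 -0.3] w 85.2
```

Emit:
send_rows(
  steps=[
    [[0,0,0,-0.12,1],[0,0,0,-0.12,1],[0,0,0,-0.12,1],[0,0,0,-0.12,1],[0,0,0,-0.12,1],[0,0,0,0,1]],
  ],
)

```text
clock: 32.42
position: [557.1, -20.5, 201.8]
ee_rot: [-0.679, 0.723, 0.057, -0.118]
contact_force: [0.3, -0.7, 0.4]
gripper_width: 85.6
```

```bash
python3 -c "
from h import *
st()"
```

```text
t 32.42 pos [557.1 -20.5 201.8] ang -1.622 tilt [-0.247 -0.078 -0.966] j [ 0.26  0.42 -0.04  0.01 -1.37 -0.33] F [ 0.3 -0.7  0.4] w 85.6
```

Emit:
send_rows(
  steps=[
    [[0,-4,0,0,1],[0,0,0,0,1],[0,0,0,0,1],[0,0,0,0,1]],
  ],
)

```text
clock: 32.75
position: [593.5, -23.9, 182.3]
ee_rot: [-0.674, 0.726, 0.061, -0.125]
contact_force: [-0.2, 0.3, -0.2]
gripper_width: 85.5
```

```bash
python3 -c "
from h import *
st()"
```

```text
t 32.75 pos [593.5 -23.9 182.3] ang -1.631 tilt [-0.264 -0.08  -0.961] j [ 0.24  0.51  0.04  0.02 -1.39 -0.32] F [-0.2  0.3 -0.2] w 85.5
```

Emit:
send_rows(
  steps=[
    [[0,0,-4.1,0,1],[0,0,-4.1,0,1],[0,0,-4.1,0,1],[0,0,0,0,1],[0,0,0,0,1]],
  ],
)

```text
clock: 33.17
position: [621.5, -14.6, 302.0]
ee_rot: [-0.67, 0.728, 0.064, -0.13]
contact_force: [-0.7, 0.7, -1.6]
gripper_width: 85.1
```

```bash
python3 -c "
from h import *
st()"
```

```text
t 33.17 pos [621.5 -14.6 302. ] ang -1.639 tilt [-0.276 -0.082 -0.958] j [ 0.24  0.5   0.33  0.01 -1.69 -0.33] F [-0.7  0.7 -1.6] w 85.1
```

Emit:
send_rows(
  steps=[
    [[0,0,4.1,0,1],[0,0,4.1,0,1],[0,0,0,0,1],[0,0,0,0,1]],
  ],
)

```text
clock: 33.5
position: [598.0, -21.9, 226.2]
ee_rot: [-0.669, 0.73, 0.06, -0.126]
contact_force: [0.5, -0.1, 1.5]
gripper_width: 85.8
```

```bash
python3 -c "
from h import *
st()"
```

```text
t 33.5 pos [598.  -21.9 226.2] ang -1.643 tilt [-0.265 -0.081 -0.961] j [ 0.24  0.48  0.12  0.02 -1.49 -0.33] F [ 0.5 -0.1  1.5] w 85.8
```

Emit:
send_rows(
  steps=[
    [[4,0,0,0,1],[-4,0,0,0,1],[0,0,0,0,1]],
  ],
)

```text
clock: 33.75
position: [599.9, -34.0, 231.3]
ee_rot: [-0.664, 0.735, 0.059, -0.124]
contact_force: [0.8, -0.3, -0.2]
gripper_width: 85.6
```

```bash
python3 -c "
from h import *
st()"
```

```text
t 33.75 pos [599.9 -34.  231.3] ang -1.66 tilt [-0.26  -0.078 -0.962] j [ 0.22  0.48  0.13  0.02 -1.49 -0.33] F [ 0.8 -0.3 -0.2] w 85.6
```

Emit:
send_rows(
  steps=[
    [[0,4,0,0,1],[0,-4,0,0,1],[0,0,0,0,1]],
  ],
)

```text
clock: 34.0
position: [584.8, -37.8, 226.6]
ee_rot: [-0.661, 0.735, 0.065, -0.136]
contact_force: [0.8, 1.1, -8.0]
gripper_width: 85.6
```

```bash
python3 -c "
from h import *
st()"
```

```text
t 34.0 pos [584.8 -37.8 226.6] ang -1.661 tilt [-0.287 -0.084 -0.954] j [ 0.22  0.47  0.1   0.02 -1.5  -0.33] F [ 0.8  1.1 -8. ] w 85.6
```

Emit:
send_rows(
  steps=[
    [[0,4,0,0,1],[0,-4,0,0,1],[0,4,0,0,1],[0,-4,0,0,1]],
  ],
)

```text
clock: 34.33
position: [563.0, -40.3, 198.5]
ee_rot: [-0.655, 0.728, 0.089, -0.18]
contact_force: [-0.4, -0.4, 0.3]
gripper_width: 85.3
```

```bash
python3 -c "
from h import *
st()"
```

```text
t 34.33 pos [563.  -40.3 198.5] ang -1.648 tilt [-0.379 -0.107 -0.919] j [ 0.23  0.51  0.06  0.02 -1.52 -0.34] F [-0.4 -0.4  0.3] w 85.3
```

Emit:
send_rows(
  steps=[
    [[0,0,-4,0,1],[0,0,4,0,1],[0,0,-4,0,1],[0,0,4,0,1],[0,0,0,0,1]],
  ],
)

```text
clock: 34.75
position: [552.8, -42.7, 196.4]
ee_rot: [-0.645, 0.715, 0.121, -0.241]
contact_force: [-1.8, -0.3, -1.4]
gripper_width: 85.6
```

```bash
python3 -c "
from h import *
st()"
```

```text
t 34.75 pos [552.8 -42.7 196.4] ang -1.624 tilt [-0.5   -0.138 -0.855] j [ 0.23  0.57  0.11  0.02 -1.65 -0.34] F [-1.8 -0.3 -1.4] w 85.6
```

Emit:
send_rows(
  steps=[
    [[-4,0,0,0,1],[4,0,0,0,1],[-4,0,0,0,1],[4,0,0,0,1],[0,0,0,0,1]],
  ],
)

```text
clock: 35.17
position: [565.7, -31.5, 207.7]
ee_rot: [-0.654, 0.712, 0.108, -0.23]
contact_force: [-0.1, -0.3, -0.3]
gripper_width: 85.5
```

```bash
python3 -c "
from h import *
st()"
```

```text
t 35.17 pos [565.7 -31.5 207.7] ang -1.61 tilt [-0.47  -0.147 -0.871] j [ 0.25  0.56  0.13  0.03 -1.66 -0.34] F [-0.1 -0.3 -0.3] w 85.5
```

Emit:
send_rows(
  steps=[
    [[0,0,4,0,1],[0,0,-4,0,1],[0,0,0,0,1]],
  ],
)

```text
clock: 35.42
position: [532.2, -39.5, 190.3]
ee_rot: [-0.65, 0.705, 0.119, -0.257]
contact_force: [3.7, -0.0, 4.6]
gripper_width: 85.1
```

```bash
python3 -c "
from h import *
st()"
```

```text
t 35.42 pos [532.2 -39.5 190.3] ang -1.594 tilt [-0.516 -0.166 -0.84 ] j [ 0.25  0.55  0.04  0.03 -1.63 -0.34] F [ 3.7 -0.   4.6] w 85.1
```

Emit:
send_rows(
  steps=[
    [[-4,0,0,0,1],[4,0,0,0,1],[-4,0,0,0,1],[4,0,0,0,1],[-4,0,0,0,1],[4,0,0,0,1],[-4,0,0,0,1],[4,0,0,0,1]],
  ],
)

```text
clock: 36.08
position: [546.8, -25.5, 205.9]
ee_rot: [-0.661, 0.704, 0.102, -0.239]
contact_force: [0.9, 0.1, -0.8]
gripper_width: 85.1
```

```bash
python3 -c "
from h import *
st()"
```

```text
t 36.08 pos [546.8 -25.5 205.9] ang -1.584 tilt [-0.471 -0.172 -0.865] j [ 0.27  0.54  0.07  0.04 -1.63 -0.34] F [ 0.9  0.1 -0.8] w 85.1
```

I'll stop trying to level the wrist. New method: with the fingers shut, push a bar end round the circle by translation only, which tilt does not affect. First, the bar's angle from the last picture, then the path.

```bash
cat >> h.py <<'E'
def plan(pts):
    s=arm.read_state(); Rt=R.from_quat(s["ee_rot"]).as_matrix(); p=np.array(s["position"])
    for q in pts: q=np.array(q,float); print((Rt.T@(q-p)/10).round(2).tolist()); p=q
def circ(a,r=56,z=120): return (565.2+r*np.cos(a),5.4+r*np.sin(a),z)
E
python3 - <<'E'
from h import *
import h
T=np.eye(4);q=np.array([-.682,.723,.047,-.104]);T[:3,:3]=R.from_quat(q/np.linalg.norm(q)).as_matrix();T[:3,3]=[556.8,-23.2,158.7]
c=optics.get_calibration("wrist");M=T@np.array(c["hand_eye"]);C=(np.array(c["K"]),M[:3,:3],M[:3,3])
a=ray(C,315,220,137);b=ray(C,290,410,137);print(a,b,np.arctan2(*(b-a)[1::-1]))
st(); x,y,_=circ(-2.2); plan([(x,y,206),(x,y,175),(x,y,150),(x,y,130),(x,y,120)])
E
```

```text
[553.85486357 -53.07197442 137.        ] [571.53449292  32.08627547 137.        ] 1.3660951256178642
t 36.08 pos [546.8 -25.5 205.9] ang -1.584 tilt [-0.471 -0.172 -0.865] j [ 0.27  0.54  0.07  0.04 -1.63 -0.34] F [ 0.9  0.1 -0.8] w 85.1
[1.43, 1.14, 0.92]
[-0.62, -1.42, 2.68]
[-0.5, -1.15, 2.16]
[-0.4, -0.92, 1.73]
[-0.2, -0.46, 0.87]
```

Run:
```python
from h import *
x,y,_=circ(-2.5,60); plan([(x,y,206),(x,y,180),(x,y,155),(x,y,135),(x,y,122)])
```

```text
[0.53, 2.57, 1.47]
[-0.52, -1.19, 2.25]
[-0.5, -1.15, 2.16]
[-0.4, -0.92, 1.73]
[-0.26, -0.6, 1.12]
```

Emit:
send_rows(
  steps=[
    [[0.25,1.3,0.7,0,0],[0.25,1.3,0.7,0,0],[0,0,0,0,0],[-0.26,-0.6,1.1,0,0],[-0.5,-1.2,2.2,0,0],[-0.5,-1.1,2.1,0,0],[-0.4,-0.9,1.7,0,0],[-0.2,-0.4,0.8,0,0],[0,0,0,0,0]],
  ],
)

```text
clock: 36.83
position: [546.3, -26.8, 134.8]
ee_rot: [-0.666, 0.71, 0.082, -0.215]
contact_force: [-1.2, -1.4, 6.2]
gripper_width: 0.0
```

Run:
```python
from h import *
st(); plan([circ(a) for a in np.arange(-2.3,-0.2,.3)])
```

```text
t 36.83 pos [546.3 -26.8 134.8] ang -1.591 tilt [-0.413 -0.17  -0.895] j [ 0.28  0.56 -0.05  0.05 -1.42 -0.36] F [-1.2 -1.4  6.2] w 0.0
[0.69, 0.98, 2.24]
[0.87, -1.37, -0.42]
[0.42, -1.51, -0.59]
[-0.07, -1.52, -0.7]
[-0.55, -1.39, -0.75]
[-0.98, -1.14, -0.73]
[-1.33, -0.79, -0.65]
```

Run:
```python
from h import *
x,y,_=circ(-2.5,60); plan([(546,-27,148),(532,-28,148),(x,y,146),(x,y,134),(x,y,122)])
```

```text
[0.28, 0.55, -1.17]
[0.13, 1.26, 0.6]
[0.24, 1.25, 0.84]
[-0.23, -0.48, 1.07]
[-0.23, -0.48, 1.07]
```

Emit:
send_rows(
  steps=[
    [[0.3,0.5,-1.2,0,0],[0.1,1.3,0.4,0,0],[0.2,1.3,0.7,0,0],[0,0,0,0,0]],
  ],
)

```text
clock: 37.17
position: [524.4, -28.9, 151.0]
ee_rot: [-0.667, 0.71, 0.079, -0.212]
contact_force: [-0.2, 1.0, -0.0]
gripper_width: 0.0
```

Run:
```python
from h import *
x,y,_=circ(-2.5,60); st();plan([(x,y,142),(x,y,131),(x,y,121)])
```

```text
t 37.17 pos [524.4 -28.9 151. ] ang -1.593 tilt [-0.406 -0.17  -0.898] j [ 0.28  0.51 -0.1   0.05 -1.41 -0.37] F [-0.2  1.  -0. ] w 0.0
[0.0, 0.3, 1.13]
[-0.22, -0.43, 0.99]
[-0.2, -0.39, 0.9]
```

Emit:
send_rows(
  steps=[
    [[0,0.3,1.1,0,0],[-0.2,-0.4,1.0,0,0],[-0.2,-0.4,0.9,0,0],[0,0,0,0,0]],
  ],
)

```text
clock: 37.5
position: [523.1, -29.8, 121.9]
ee_rot: [-0.667, 0.711, 0.075, -0.207]
contact_force: [-0.3, -0.3, -0.6]
gripper_width: -0.2
```

Run:
```python
from h import *
st();plan([circ(a) for a in np.arange(-2.3,0,.27)])
```

```text
t 37.5 pos [523.1 -29.8 121.9] ang -1.595 tilt [-0.395 -0.169 -0.903] j [ 0.28  0.53 -0.14  0.05 -1.34 -0.37] F [-0.3 -0.3 -0.6] w -0.2
[0.6, -0.58, 0.1]
[0.8, -1.23, -0.35]
[0.44, -1.36, -0.48]
[0.04, -1.39, -0.58]
[-0.35, -1.32, -0.64]
[-0.72, -1.16, -0.65]
[-1.04, -0.91, -0.61]
[-1.28, -0.59, -0.53]
[-1.43, -0.23, -0.41]
```

Emit:
send_rows(
  steps=[
    [[0.6,-0.6,0.1,0,0],[0.8,-1.2,-0.35,0,0],[0.4,-1.4,-0.5,0,0],[0,-1.4,-0.6,0,0],[-0.35,-1.3,-0.65,0,0],[-0.7,-1.2,-0.65,0,0]],
  ],
)

```text
clock: 38.0
position: [603.6, -43.4, 118.7]
ee_rot: [-0.667, 0.711, 0.075, -0.209]
contact_force: [0.4, -0.0, 0.4]
gripper_width: 0.0
```

```bash
cat >> h.py <<'E'
def nxt(n=7,da=.27,r=56,z=120):
    p=arm.read_state()["position"]; a=np.arctan2(p[1]-5.4,p[0]-565.2); print("fing",a,"r",np.hypot(p[1]-5.4,p[0]-565.2)); plan([circ(a+da*(i+1),r,z) for i in range(n)])
E
python3 - <<'E'
from h import *
st();nxt()
E
```

```text
t 38.0 pos [603.6 -43.4 118.7] ang -1.594 tilt [-0.398 -0.172 -0.901] j [ 0.23  0.66  0.08  0.08 -1.43 -0.32] F [ 0.4 -0.   0.4] w 0.0
fing -0.9050907985053623 r 62.096448213890234
[-1.52, -0.41, -0.65]
[-1.31, -0.53, -0.51]
[-1.45, -0.17, -0.39]
[-1.47, 0.2, -0.23]
[-1.4, 0.56, -0.06]
[-1.22, 0.88, 0.11]
[-0.95, 1.14, 0.28]
```

Emit:
send_rows(
  steps=[
    [[-1.6,-0.3,-0.65,0,0],[-1.3,-0.3,-0.5,0,0],[-1.4,0,-0.4,0,0],[-1.4,0.3,-0.2,0,0],[-1.3,0.7,0,0,0]],
  ],
)

```text
clock: 38.42
position: [615.2, 27.3, 119.0]
ee_rot: [-0.664, 0.713, 0.075, -0.209]
contact_force: [-0.3, -0.2, -0.6]
gripper_width: 0.3
```

Run:
```python
from h import *
st();nxt(7,.27,54)
p=optics.get_image("top")[0][195:295,280:400]; cv2.imwrite("pics/t3.png",cv2.resize(p,None,fx=5,fy=5))
```

```text
t 38.42 pos [615.2  27.3 119. ] ang -1.601 tilt [-0.398 -0.172 -0.901] j [ 0.32  0.68  0.14  0.04 -1.48 -0.41] F [-0.3 -0.2 -0.6] w 0.3
fing 0.4128018592568655 r 54.546054030638246
[-1.15, 0.91, 0.02]
[-0.94, 1.08, 0.25]
[-0.62, 1.25, 0.4]
[-0.26, 1.34, 0.51]
[0.12, 1.32, 0.59]
[0.5, 1.21, 0.63]
[0.84, 1.02, 0.62]
```

View pics/t3.png

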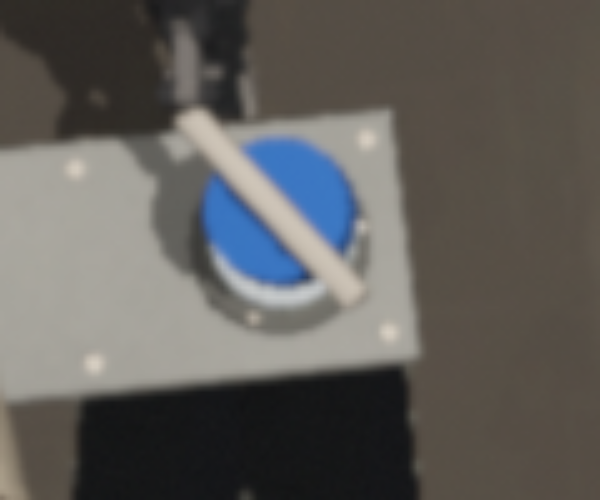

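Top view: bar from (195,118) to (355,295), so the pushed end is at about 0.74 rad and the finger right behind it. Total is about 2.2 turns. I'll push on to beyond 2.6 turns, which also brings the bar into the tilt plane.

Emit:
send_rows(
  steps=[
    [[-1.15,0.9,0,0,0],[-0.95,1.1,0.25,0,0],[-0.6,1.25,0.4,0,0],[-0.25,1.35,0.5,0,0],[0.1,1.3,0.6,0,0]],
  ],
)

```text
clock: 38.88
position: [549.4, 66.6, 120.6]
ee_rot: [-0.667, 0.712, 0.074, -0.209]
contact_force: [0.6, -0.4, -0.1]
gripper_width: 0.3
```

Run:
```python
from h import *
st();nxt(6,.27,54)
```

```text
t 38.88 pos [549.4  66.6 120.6] ang -1.595 tilt [-0.397 -0.173 -0.902] j [ 0.41  0.59 -0.02 -0.   -1.41 -0.48] F [ 0.6 -0.4 -0.1] w 0.3
fing 1.8228472470821397 r 63.23593537712804
[1.43, 0.86, 0.75]
[0.9, 0.97, 0.61]
[1.16, 0.68, 0.55]
[1.34, 0.35, 0.44]
[1.42, -0.01, 0.31]
[1.4, -0.36, 0.15]
```

Emit:
send_rows(
  steps=[
    [[1.5,0.7,0.7,0,0],[1.0,0.7,0.6,0,0],[1.2,0.5,0.55,0,0],[1.3,0.2,0.45,0,0],[1.2,0,0.3,0,0]],
  ],
)

```text
clock: 39.3
position: [511.2, 7.3, 120.1]
ee_rot: [-0.67, 0.709, 0.074, -0.207]
contact_force: [0.9, 1.5, 0.1]
gripper_width: 0.0
```

```bash
cat >> h.py <<'E'
def topbar(z=130):
    C=cam("top"); p,d=optics.get_image("top"); hsv=cv2.cvtColor(p,cv2.COLOR_BGR2HSV)
    cv2.imwrite("pics/t_last.png",cv2.resize(p[185:300,270:490],None,fx=3.5,fy=3.5))
    m=((hsv[...,1]<60)&(hsv[...,2]>165)).astype(np.uint8)
    for c in cv2.findContours(m[200:290,300:375],0,1)[0]:
        if cv2.contourArea(c)>60:
            r=cv2.minAreaRect((c+[300,200]).astype(np.float32)); w=np.array([ray(C,*q,z) for q in cv2.boxPoints(r)])[:,:2]; e=[w[1]-w[0],w[2]-w[1]];L=max(e,key=np.linalg.norm)
            print("bar",w.mean(0).round(1),[np.linalg.norm(x).round() for x in e],np.arctan2(L[1],L[0]).round(3))
E
python3 - <<'E'
from h import *
st();nxt(4,.27,54); topbar(134)
E
```

```text
t 39.3 pos [511.2   7.3 120.1] ang -1.586 tilt [-0.393 -0.174 -0.903] j [ 0.35  0.52 -0.16  0.03 -1.33 -0.42] F [0.9 1.5 0.1] w 0.0
fing 3.1062049220441286 r 53.9897020185086
[1.41, -0.27, 0.21]
[1.32, -0.61, 0.03]
[1.13, -0.9, -0.14]
[0.86, -1.14, -0.3]
bar [544.4  24.8] [np.float64(143.0), np.float64(108.0)] -1.484
bar [641.   40.2] [np.float64(46.0), np.float64(17.0)] -1.591
```

Emit:
send_rows(
  steps=[
    [[0.8,-0.2,0.1,0,0],[-1.0,0.2,-0.2,0,0],[-0.5,0.2,-1.0,0,0],[0.4,0,-1.5,0,1],[0.4,0,-1.5,0,1],[0.3,0,-1.5,0,1],[0.3,0,-1.2,0,1]],
  ],
)

```text
clock: 39.93
position: [536.7, 10.7, 186.1]
ee_rot: [-0.669, 0.709, 0.075, -0.21]
contact_force: [-0.1, 0.6, -0.3]
gripper_width: 48.0
```

Emit:
send_rows(
  steps=[
    [[0,0,0,0.12,1],[0,0,0,0.12,1],[0,0,0,0.12,1],[0,0,0,0.12,1],[0,0,0,0.12,1],[0,0,0,0.12,1],[0,0,0,0.12,1],[0,0,0,0.12,1],[0,0,0,0.12,1]],
  ],
)

```text
clock: 40.68
position: [546.5, 16.9, 195.1]
ee_rot: [-0.19, 0.958, -0.05, -0.209]
contact_force: [0.0, 0.1, 0.2]
gripper_width: 85.5
```

Run:
```python
from h import *
a=st(); look("w8",135)
print(np.arctan2(*arm.read_state()["position"][1::-1]))
p=cv2.imread("pics/w8.png"); q=optics.get_image("top")[0][195:295,280:400]
cv2.imwrite("pics/w8b.png",np.hstack([cv2.resize(p,(480,360)),cv2.resize(q,(320,267)).copy() if 0 else cv2.copyMakeBorder(cv2.resize(q,(320,267)),0,93,0,0,0)]))
```

```text
t 40.68 pos [546.5  16.9 195.1] ang -2.754 tilt [-0.382 -0.175 -0.907] j [ 0.35  0.5   0.01  0.03 -1.52 -1.54] F [0.  0.1 0.2] w 85.5
blue comps [[298, 268, 56, 120, 4392], [232, 275, 48, 115, 3560], [556, 456, 39, 24, 429]]
white [442. 361.] world [548.4  80.2] [np.float64(76.4), np.float64(184.3)] ang 1.657
white [250. 321.] world [567.1 -17.9] [np.float64(55.4), np.float64(105.3)] ang 0.52
white [535. 189.] world [443.4  98.2] [np.float64(41.0), np.float64(116.8)] ang 1.888
white [ 27. 169.] world [ 539.8 -168.6] [np.float64(72.9), np.float64(71.0)] ang -3.071
0.031132582385165496
```

View pics/w8b.png

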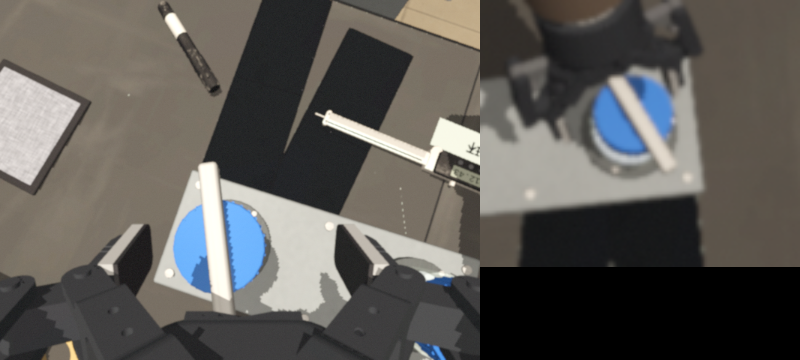

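The bar runs from (277,220) to about (299,410) in full wrist pixels. I compute its angle and the grasp shift.

Run:
```python
from h import *
C=cam("wrist")
for z in(135,143):
    a=ray(C,277,220,z);b=ray(C,299,405,z); u=(b-a)/np.linalg.norm(b-a); print(z,a.round(1),b.round(1),np.arctan2(u[1],u[0]), "centre by end",(a+60*u).round(1))
d=np.load("top_d.npy")
# depth of bar/cap now from wrist
p,dd=optics.get_image("wrist"); K,Rw,o=C
for (u,v) in ((279,235),(284,280),(290,330),(255,300),(320,320)):
    z=np.median(dd[v-2:v+3,u-2:u+3]); print((u,v),(Rw@(np.linalg.inv(K)@[u,v,1])*z+o).round(1))
plan([(565.2,5.4,160),(565.2,5.4,128)])
```

```text
135 [513.8 -25.4 135. ] [597.1  24.  135. ] 0.5357235622338777 centre by end [565.4   5.2 135. ]
143 [515.  -23.8 143. ] [595.2  23.9 143. ] 0.5357235622338768 centre by end [566.6   6.9 143. ]
(279, 235) [521.8 -19.7 142.2]
(284, 280) [542.3  -7.7 142. ]
(290, 330) [564.2   5.3 142.1]
(255, 300) [558.5 -20.4 123.9]
(320, 320) [554.4  17.2 123.9]
[-2.65, -1.75, 2.65]
[-1.34, 0.04, 2.9]
```

Run:
```python
from h import *
plan([(563.5,4.6,165),(563.5,4.6,150),(563.5,4.6,130)])
```

```text
[-2.27, -1.76, 2.28]
[-0.63, 0.02, 1.36]
[-0.84, 0.02, 1.81]
```

Emit:
send_rows(
  steps=[
    [[-1.2,-0.85,1.2,-0.08,1],[-1.15,-0.7,1.2,-0.07,1],[-0.6,0,1.3,0,1],[0,0,0,0,1]],
  ],
)

```text
clock: 41.17
position: [565.1, 9.7, 149.8]
ee_rot: [-0.276, 0.937, -0.031, -0.21]
contact_force: [-0.6, 0.2, -0.3]
gripper_width: 85.3
```

Run:
```python
from h import *
st();plan([(563.5,4.6,140),(563.5,4.6,130)])
```

```text
t 41.17 pos [565.1   9.7 149.8] ang -2.554 tilt [-0.377 -0.174 -0.91 ] j [ 0.33  0.56 -0.    0.04 -1.44 -1.34] F [-0.6  0.2 -0.3] w 85.3
[-0.02, -0.4, 1.04]
[-0.41, -0.06, 0.91]
```

Emit:
send_rows(
  steps=[
    [[0,-0.4,1.0,0.05,1],[-0.4,-0.05,0.9,0,1],[0,0,0,0,0],[0,0,0,0,0],[0,0,0,0,0],[0,0,0,0,0],[0,0,0,0,0],[0,0,0,0,0]],
  ],
)

```text
clock: 41.83
position: [566.1, 5.7, 133.8]
ee_rot: [-0.259, 0.943, -0.036, -0.207]
contact_force: [0.4, -0.0, 1.3]
gripper_width: 12.8
```

Run:
```python
from h import *
st();p=arm.read_state()["position"];plan([p+[0,0,2],p+[0,0,4],p+[0,0,6]])
```

```text
t 41.83 pos [566.1   5.7 133.8] ang -2.597 tilt [-0.372 -0.176 -0.911] j [ 0.32  0.57 -0.02  0.05 -1.4  -1.38] F [ 0.4 -0.   1.3] w 12.8
[0.08, 0.01, -0.18]
[0.08, 0.01, -0.18]
[0.08, 0.01, -0.18]
```

Gripped (12.8 mm). Light pull, 2 mm a row.

Emit:
send_rows(
  steps=[
    [[0.08,0,-0.18,0,0],[0.08,0,-0.18,0,0],[0.08,0,-0.18,0,0]],
  ],
)

```text
clock: 42.08
position: [566.3, 5.8, 140.3]
ee_rot: [-0.259, 0.943, -0.036, -0.207]
contact_force: [0.5, 0.8, -0.3]
gripper_width: 12.2
```

Emit:
send_rows(
  steps=[
    [[0.08,0,-0.18,0,0],[0.08,0,-0.18,0,0]],
  ],
)

```text
clock: 42.25
position: [566.4, 5.7, 144.7]
ee_rot: [-0.259, 0.943, -0.036, -0.207]
contact_force: [0.2, 0.7, -0.9]
gripper_width: 12.2
```

It lifted 11 mm with under 1 N: free. Up to clear the neck.

Emit:
send_rows(
  steps=[
    [[0.4,0,-0.9,0,0],[0.6,0,-1.3,0,0],[0.6,0,-1.3,0,0],[0.6,0,-1.3,0,0],[0.4,0,-0.9,0,0],[0,0,0,0,0]],
  ],
)

```text
clock: 42.75
position: [567.3, 2.8, 213.0]
ee_rot: [-0.259, 0.943, -0.036, -0.207]
contact_force: [-0.0, -0.6, -1.3]
gripper_width: 11.8
```

Run:
```python
from h import *
st();C=cam("wrist");p,dd=optics.get_image("wrist"); cv2.imwrite("pics/w9.png",p); K,Rw,o=C
hsv=cv2.cvtColor(p,cv2.COLOR_BGR2HSV);b=((hsv[...,0]>98)&(hsv[...,0]<125)&(hsv[...,1]>130)&(dd>0))
v,u=np.nonzero(b); P=(np.stack([u,v,np.ones_like(u)],-1)@np.linalg.inv(K).T*dd[v,u][:,None])@Rw.T+o
k=np.hypot(P[:,0]-565,P[:,1]-5)<60; P=P[k]
print(len(P), np.percentile(P[:,2],[2,25,50,75,98]))
top=P[P[:,2]>np.percentile(P[:,2],60)-3]; A=np.c_[top[:,:2],np.ones(len(top))]; co=np.linalg.lstsq(A,top[:,2],rcond=None)[0]; print("top plane slope",co, top.mean(0), top.min(0),top.max(0))
# pad
m=((hsv[...,1]<40)&(hsv[...,2]>110)&(hsv[...,2]<215)).astype(np.uint8)
s=arm.read_state()["position"]; q=np.array([535,-285,s[2]]); plan([q])
```

```text
t 42.75 pos [567.3   2.8 213. ] ang -2.596 tilt [-0.371 -0.176 -0.912] j [ 0.32  0.51  0.07  0.05 -1.56 -1.36] F [-0.  -0.6 -1.3] w 11.8
7714 [201.75639274 202.72217026 203.15808513 203.60951607 204.73752479]
top plane slope [1.18908571e-01 1.34070929e-01 1.38212012e+02] [556.54654667  -3.89508914 203.86794787] [531.41683396 -31.43229119 200.74996215] [592.89187186  59.80178844 290.57808066]
[16.11, -23.25, 6.23]
```

The cap hangs level (top at z about 203, spread under 3 mm). Carrying it over to the pad.

Emit:
send_rows(
  steps=[
    [[0.6,-0.9,0.25,0,0],[1.2,-1.8,0.45,0,0],[1.35,-1.95,0.5,0,0],[1.35,-1.95,0.5,0,0],[1.35,-1.95,0.5,0,0],[1.35,-1.95,0.5,0,0],[1.35,-1.95,0.5,0,0],[1.35,-1.95,0.5,0,0],[1.35,-1.95,0.5,0,0],[1.35,-1.95,0.5,0,0]],
  ],
)

```text
clock: 43.63
position: [536.9, -233.2, 204.6]
ee_rot: [-0.263, 0.94, -0.033, -0.216]
contact_force: [0.8, -0.3, -1.2]
gripper_width: 11.4
```

Run:
```python
from h import *
st();C=cam("wrist");p,dd=optics.get_image("wrist"); cv2.imwrite("pics/w10.png",p)
s=arm.read_state()["position"]; plan([(536,-286.5,s[2]),(536,-286.5,s[2]-20)])
```

```text
t 43.63 pos [ 536.9 -233.2  204.6] ang -2.584 tilt [-0.388 -0.176 -0.905] j [-0.04  0.51 -0.    0.19 -1.46 -1.05] F [ 0.8 -0.3 -1.2] w 11.4
[2.33, -4.31, 0.85]
[-0.85, -0.1, 1.81]
```

Emit:
send_rows(
  steps=[
    [[0.8,-1.5,0.3,0,0],[0.8,-1.5,0.3,0,0],[0.5,-0.8,0.2,0,0],[0.2,-0.4,0.1,0,0],[-0.5,0,1.2,0,0],[-0.8,-0.1,1.8,0,0],[-0.8,-0.1,1.8,0,0],[-0.6,0,1.2,0,0],[0,0,0,0,0]],
  ],
)

```text
clock: 44.43
position: [527.1, -290.9, 130.3]
ee_rot: [-0.258, 0.94, -0.029, -0.221]
contact_force: [-0.1, -0.0, -1.5]
gripper_width: 12.2
```

```bash
cat >> h.py <<'E'
def capcen():
    # cap-top centre from wrist depth + blue mask (symmetric: centre of enclosing circle of top points)
    C=cam("wrist");p,dd=optics.get_image("wrist"); K,Rw,o=C; hsv=cv2.cvtColor(p,cv2.COLOR_BGR2HSV)
    b=((hsv[...,0]>98)&(hsv[...,0]<125)&(hsv[...,1]>130)&(dd>0)); v,u=np.nonzero(b)
    P=(np.stack([u,v,np.ones_like(u)],-1)@np.linalg.inv(K).T*dd[v,u][:,None])@Rw.T+o
    s=arm.read_state()["position"]; P=P[np.hypot(P[:,0]-s[0],P[:,1]-s[1])<60]; z=np.median(P[:,2]); T=P[abs(P[:,2]-z)<6]
    (x,y),r=cv2.minEnclosingCircle(T[:,:2].astype(np.float32)); print("captop z",z.round(1),"circ",round(x,1),round(y,1),round(r,1)); A=np.c_[T[:,:2]-s[:2],np.ones(len(T))]; print("slope",np.linalg.lstsq(A,T[:,2],rcond=None)[0].round(3)); return p,dd
E
python3 - <<'E'
from h import *
st();p,dd=capcen();cv2.imwrite("pics/w11.png",p)
q=optics.get_image("top")[0]; C=cam("top"); hsv=cv2.cvtColor(q,cv2.COLOR_BGR2HSV); m=((hsv[...,0]>100)&(hsv[...,0]<125)&(hsv[...,1]>150)).astype(np.uint8); m[:,:400]=0
v,u=np.nonzero(m); print("top blue",len(u),(u.min(),u.max(),v.min(),v.max()) if len(u) else 0)
# pad corners in wrist via rim (black) interior mask
C=cam("wrist");h2=cv2.cvtColor(p,cv2.COLOR_BGR2HSV);m=((h2[...,1]<45)&(h2[...,2]>100)).astype(np.uint8);m=cv2.morphologyEx(m,cv2.MORPH_CLOSE,np.ones((5,5)));m=cv2.morphologyEx(m,cv2.MORPH_OPEN,np.ones((5,5)))
for c in cv2.findContours(m,0,1)[0]:
    if cv2.contourArea(c)>3000:
        a=cv2.approxPolyDP(c,6,True)[:,0]; print([tuple(ray(C,*x,4)[:2].round().tolist()) for x in a.astype(float)])
E
```

```text
t 44.43 pos [ 527.1 -290.9  130.3] ang -2.592 tilt [-0.401 -0.169 -0.901] j [-0.13  0.59 -0.07  0.23 -1.31 -1.01] F [-0.1 -0.  -1.5] w 12.2
captop z 120.9 circ 524.1 -292.5 33.8
slope [-2.70000e-02  1.40000e-02  1.20503e+02]
top blue 300 (np.int64(449), np.int64(480), np.int64(245), np.int64(266))
[(448.0, -615.0), (696.0, -423.0), (592.0, -357.0), (471.0, -348.0), (475.0, -330.0), (478.0, -341.0), (493.0, -340.0), (479.0, -326.0), (516.0, -305.0), (523.0, -314.0), (551.0, -304.0), (551.0, -290.0), (522.0, -300.0), (595.0, -265.0), (577.0, -234.0), (515.0, -277.0), (535.0, -260.0), (518.0, -254.0), (499.0, -272.0), (504.0, -283.0), (466.0, -304.0), (448.0, -298.0), (477.0, -249.0), (477.0, -219.0), (518.0, -219.0), (514.0, -211.0), (501.0, -205.0), (496.0, -192.0), (489.0, -64.0), (471.0, -63.0), (415.0, -85.0), (370.0, -151.0), (364.0, -153.0), (349.0, -135.0), (375.0, -101.0), (236.0, -157.0), (239.0, -197.0), (229.0, -190.0), (177.0, -191.0), (182.0, -200.0), (236.0, -213.0), (236.0, -283.0)]
```

View pics/w11.png

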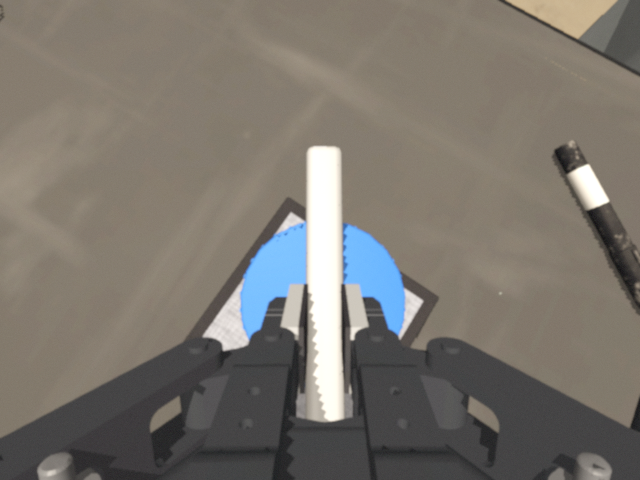

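The cap hangs level over the pad, with a circle fit of radius 33.8 mm. Visible outer pad corners are at (291,198) and (438,297), which I use to check the pad centre.

Run:
```python
from h import *
C=cam("wrist"); a=ray(C,291,198,2);b=ray(C,438,297,2); m=(a+b)/2; d=(b-a)/np.linalg.norm(b-a); n=np.array([-d[1],d[0],0]); n*=np.sign(n[0])
print(a,b,np.linalg.norm(a-b),"centre",m+65*n)
s=arm.read_state()["position"]; off=np.array([524.1-527.1,-292.5+290.9])
t=np.array([535.3,-286.5])-off; print(t); plan([(*t,s[2]),(*t,100),(*t,75),(*t,58),(*t,52)])
```

```text
[ 468.26314375 -345.4758168     2.        ] [ 477.48403971 -218.35498636    2.        ] 127.45481729893721 centre [ 537.70326356 -286.61791695    2.        ]
[ 538.3 -284.9]
[-1.05, 0.09, -0.49]
[-1.41, -0.18, 2.97]
[-1.07, -0.14, 2.25]
[-0.73, -0.09, 1.53]
[-0.26, -0.03, 0.54]
```

Emit:
send_rows(
  steps=[
    [[-0.6,0.1,-0.2,0,0],[-0.5,0,-0.3,0,0],[-0.7,-0.1,1.3,0,0],[-0.8,-0.1,1.7,0,0],[-0.8,-0.1,1.7,0,0],[-0.5,0,1.0,0,0],[0,0,0,0,0]],
  ],
)

```text
clock: 45.12
position: [549.4, -282.4, 76.0]
ee_rot: [-0.259, 0.942, -0.036, -0.211]
contact_force: [0.5, -1.4, -0.5]
gripper_width: 11.6
```

Run:
```python
from h import *
st();capcen(); plan([(539.3,-285,60),(539.3,-285,54)])
```

```text
t 45.12 pos [ 549.4 -282.4   76. ] ang -2.595 tilt [-0.378 -0.178 -0.909] j [-0.11  0.66 -0.08  0.24 -1.21 -1.05] F [ 0.5 -1.4 -0.5] w 11.6
captop z 66.3 circ 547.9 -283.5 33.8
slope [-5.0000e-03  6.0000e-03  6.6278e+01]
[0.23, 0.26, 2.0]
[-0.25, -0.02, 0.55]
```

Run:
```python
from h import *
plan([(537.8,-285.6,68),(537.8,-285.6,58),(537.8,-285.6,54)])
```

```text
[0.71, 0.32, 1.34]
[-0.41, -0.04, 0.91]
[-0.17, -0.02, 0.36]
```

Emit:
send_rows(
  steps=[
    [[0.4,0.2,0.6,0,0],[0.3,0.1,0.7,0,0],[-0.2,0,0.5,0,0],[-0.2,0,0.4,0,0],[0,0,0,0,0]],
  ],
)

```text
clock: 45.58
position: [539.1, -286.1, 61.2]
ee_rot: [-0.259, 0.943, -0.039, -0.207]
contact_force: [0.2, 0.2, -0.9]
gripper_width: 11.6
```

Run:
```python
from h import *
st();capcen(); plan([(537.8,-285.6,54),(537.8,-285.6,52)])
```

```text
t 45.58 pos [ 539.1 -286.1   61.2] ang -2.596 tilt [-0.37  -0.18  -0.911] j [-0.12  0.66 -0.13  0.25 -1.15 -1.06] F [ 0.2  0.2 -0.9] w 11.6
captop z 51.4 circ 536.4 -287.7 33.7
slope [4.000e-03 3.000e-03 5.143e+01]
[-0.22, 0.1, 0.74]
[-0.08, -0.01, 0.18]
```

Emit:
send_rows(
  steps=[
    [[-0.16,0,0.36,0,0],[-0.16,0,0.36,0,0],[-0.12,0,0.27,0,0],[0,0,0,0,0]],
  ],
)

```text
clock: 45.97
position: [539.9, -286.1, 50.4]
ee_rot: [-0.259, 0.943, -0.039, -0.206]
contact_force: [-0.0, 0.8, -1.4]
gripper_width: 11.9
```

Run:
```python
from h import *
st();capcen()
```

```text
t 45.97 pos [ 539.9 -286.1   50.4] ang -2.597 tilt [-0.368 -0.181 -0.912] j [-0.12  0.68 -0.14  0.25 -1.13 -1.07] F [-0.   0.8 -1.4] w 11.9
captop z 40.5 circ 537.9 -287.1 33.5
slope [6.0000e-03 2.0000e-03 4.0628e+01]
```

Centred within about 2 mm and 3–4 mm above the pad. Creeping down on force.

Emit:
send_rows(
  steps=[
    [[0,0,0.12,0,0],[-0.06,0,0.12,0,0]],
  ],
)

```text
clock: 46.18
position: [539.9, -286.4, 48.2]
ee_rot: [-0.26, 0.943, -0.04, -0.206]
contact_force: [0.2, 0.7, -0.4]
gripper_width: 11.9
```

Emit:
send_rows(
  steps=[
    [[-0.05,0,0.1,0,0],[-0.05,0,0.1,0,0]],
  ],
)

```text
clock: 46.35
position: [540.3, -286.3, 46.9]
ee_rot: [-0.26, 0.943, -0.04, -0.206]
contact_force: [-0.7, 2.9, 8.1]
gripper_width: 12.0
```

Run:
```python
from h import *
st();capcen()
```

```text
t 46.35 pos [ 540.3 -286.3   46.9] ang -2.597 tilt [-0.367 -0.183 -0.912] j [-0.12  0.68 -0.14  0.25 -1.12 -1.07] F [-0.7  2.9  8.1] w 12.0
captop z 37.2 circ 538.4 -287.8 33.8
slope [-0.     0.    37.232]
```

Touchdown at 8 N, with the cap top at 37.2 mm as predicted. Release and retreat.

Emit:
send_rows(
  steps=[
    [[0,0,0,0,1],[0,0,0,0,1],[0,0,0,0,1],[0,0,0,0,1],[0,0,0,0,1],[0.2,0,-0.5,0,1],[0.5,0,-1.0,0,1],[0.8,0,-1.8,0,1],[0.8,0,-1.8,0,1],[0.8,0,-1.8,0,1]],
  ],
)

```text
clock: 47.23
position: [538.6, -288.2, 122.9]
ee_rot: [-0.26, 0.942, -0.038, -0.21]
contact_force: [0.6, 0.3, 0.1]
gripper_width: 84.7
```

Emit:
send_rows(
  steps=[
    [[0.8,0,-1.8,0,1],[0.8,0,-1.8,0,1],[0.5,0,-1.0,0,1],[0,0,0,0,1]],
  ],
)

```text
clock: 47.57
position: [541.7, -290.9, 184.9]
ee_rot: [-0.26, 0.943, -0.041, -0.205]
contact_force: [0.2, -0.3, 0.6]
gripper_width: 85.2
```

Run:
```python
from h import *
st();capcen()
q=optics.get_image("top")[0]; C=cam("top"); p0=cv2.imread("pics/top1.png")
d=cv2.absdiff(cv2.cvtColor(q,6),cv2.cvtColor(p0,6))>50
for n,(x,y,w,h) in dict(caliper=(195,300,130,30),marker=(365,300,60,42),tape=(362,160,36,34),jarB=(230,215,60,65),yellow=(412,172,60,36)).items(): print(n,d[y:y+h,x:x+w].mean().round(3))
hsv=cv2.cvtColor(q,cv2.COLOR_BGR2HSV)
m=((hsv[...,0]>100)&(hsv[...,0]<125)&(hsv[...,1]>150)).astype(np.uint8);m[:,:400]=0;v,u=np.nonzero(m);print("top blue",len(u),u.min(),u.max(),v.min(),v.max(),ray(C,(u.min()+u.max())/2,(v.min()+v.max())/2,37))
# jar B bar still same?
```

```text
t 47.57 pos [ 541.7 -290.9  184.9] ang -2.597 tilt [-0.365 -0.184 -0.913] j [-0.12  0.55  0.01  0.23 -1.39 -1.  ] F [ 0.2 -0.3  0.6] w 85.2
captop z 37.2 circ 538.7 -287.0 33.4
slope [-1.0000e-03  1.0000e-03  3.7216e+01]
caliper 0.225
marker 0.788
tape 0.581
jarB 0.046
yellow 0.194
top blue 283 438 465 242 264 [ 531.87428161 -282.26768581   37.        ]
```

Run:
```python
from h import *
q=np.array([-.258,.94,-.029,-.221]);T=np.eye(4);T[:3,:3]=R.from_quat(q/np.linalg.norm(q)).as_matrix();T[:3,3]=[527.1,-290.9,130.3]
c=optics.get_calibration("wrist");M=T@np.array(c["hand_eye"]);C=(np.array(c["K"]),M[:3,:3],M[:3,3])
print("marker white now",ray(C,588,187,10),"before",ray(cam("top"),404,328,10))
C2=cam("top")
print(job.job_done())
```

```text
marker white now [ 348.85269389 -158.90701905   10.        ] before [ 350.40215683 -159.95722221   10.        ]
the job is handed in; nothing more can be done
None
```

The job is handed in at 47.6 s on the robot clock: the blue cap of the check-weight jar is off and stands upright on the grey rest pad. The jar at about (565, 5) holds the check weight; a close wrist view showed the flat disc in the other one, so I left that jar closed.

**How it went**
- **Unscrewing:** I turned the cap about 1.8 turns by gripping its bar. A 17 N pull then showed the thread was still holding.
- **Wrist tilt:** The wrist had drifted out of level, and no row can correct tilt. My attempts to level it with quick strokes made it worse, up to about 30°. During one of them the gripper dropped beside the cap and touched it with about 6 N.
- **Finishing:** I pushed the bar end round with shut fingers to an estimated 2.5 to 2.6 turns. The cap then lifted under about 1 N. I carried it level and set it down with about 8 N.

**Last checks**
- **Position:** After release the cap top is level at z = 37.2 mm, as expected on the pad. Its centre is at about (538.7, -287.0) by the wrist camera.
- **Pad centre:** My two readings gave (535.3, -286.9) and (537.7, -286.6), so the cap is about 1 to 3.5 mm off centre.
- **Disagreement:** A rough top-camera fit of the cap, probably partly hidden by the arm, gave (532, -282), about 8 mm away.
- **Marker:** Its position matched within 2 mm, but from a picture taken before the cap was set down.
- **Caliper, tape roll and closed jar:** I did not check these properly. The before-and-after comparison showed large changes around the marker, tape and caliper. I put these down to the arm and its shadow, but had no picture views left to confirm. I planned no contact with them.

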